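# Change over the drying hood

### The arm

A 7-joint arm with a two-finger parallel gripper is mounted at the origin on a cart in front of the work surface, level with it; the furniture and walls round the work are solid. World frame = base frame: x ahead of the robot, y to its left, z up, the work surface at z = 0. Lengths are in m, angles in rad, forces in N, time in s.
With the tool pointing down it reaches from about 0.4 to 0.85 m from the base axis. Payload 10.4 kg.
Tool frame: the origin (TCP) lies midway between the tips of the shut fingers; the grasp point (between the pads) lies 19 mm behind it; y points along the fingers, x is the direction in which the jaws open and shut, and the axes are right-handed (so a half turn about y gives the same grasp; the last joint's range is limited). The gripper opens to 87 mm and grips with 3 to 60 N. Pads are 19 mm wide; open, the fingers measure 117 mm over their backs; the gripper's body (75 mm by 190 mm) begins 51 mm behind the grasp point.
Start: joints at [-1.328, 0.332, -0.065, 1.46, 0.022, 1.35, -0.088], TCP at [0.164, 0.603, 0.197] pointing down, gripper open.
Joint ranges: [-2.6, 2.6], [-0.5, 2.12], [-1.47, 1.34], [0.16, 2.42], [-1.27, 4.41], [0.06, 2.06], [-2.6, 2.6]. Speed limits (rad/s): [2.22, 2.22, 2.79, 2.79, 3.14, 3.14, 3.14].

### API

Orientations are given as a unit quaternion [x, y, z, w].
In Python, from bench import r gives the robot as it stands. The module is installed in compiled form; this text tells all that it offers.
- The arm moves only by the tool arm_command, never from a script. Its argument "deltas" is one flat list of numbers, 6 for each row, row after row: the shift along the tool's x, y, z in m, then the turn, a rotation vector about the tool's x, y, z in degrees. In form: [tx, ty, tz, ax, ay, az, tx, ty, tz, ax, ay, az, ...]. A call has 1 to 8 rows; each row is the pose to reach, as a shift and turn from the pose commanded when the call began, along the tool's axes at that moment; what a row does not reach only later rows make up. A row lasts 1/8 s, in which the tool goes at most 62.5 mm and 10.7 degrees, less where a joint would pass 70% of its speed; a pose out of reach is approached as far as the arm can. A call with a gripper value outside its range is refused whole. "hand" is the opening, from 0 (shut) to 1 (fully open), set as the call begins (left out, the last holds). The fingers move at their own pace and stop on an object; "grip_force" is the grip in N (left out, the last holds). Time passes only in rows, so rows that repeat a pose let the fingers close. It gives the time, the measured TCP pose, the force and the opening at its end, in the units of the state.
- r.read_state(): the state, without advancing time (a new reading comes with each control period).
- r.camera(name): name is "side" or "top" or "wrist"; returns a dict with "image" (420x560x3 uint8, red, green, blue), "intrinsics" (3x3 intrinsics, pixels), "world_from_camera" (4x4, takes a point from camera to world coordinates); the wrist camera has in their place "hand_eye" (4x4, takes a point from camera to tool coordinates, whose origin is the TCP and whose axes are the tool frame's). Camera axes: x right, y down, z forward; pixel columns grow to the right and rows downward; lengths in m; the calibration is good to about 2 mm. A picture is of the moment at which its call begins: read the wrist's pose just before it. There is no depth.
- r.close_job(): hands the job in, once; it reports no verdict.
Trained networks look in a picture, given as the dict that the camera call returned (one of the last four; its "shot" number tells which), for a name from the list of things; names that differ only in an ending like _2 or _b are one class to them, and where a whole thing is asked for, a point or a joint stands for the part that bears it (a point fixed in the world has none). Each returns a list of dicts, best first, with "conf" (0 to 1); they miss things now and then, are a little off and sometimes report something else, mostly with a low value. They report only what shows in the picture. A call takes as long as a camera call. They do not tell look-alikes from the thing itself.
- r.boxes_of(picture, query): "centre" ([row, column] in pixels, amid what is visible of it).
- r.regions_of(picture, query): "region" (420x560 bool, what is visible of it) and "centre" ([row, column] in pixels, amid what is visible of it).
The state is a dict: "time": time; "joint_positions": joint angles; "joint_vel": joint speeds; "joint_torque": joint torques, N m; "ee_pos": TCP position; "eef_rot": TCP orientation; "ft_force": force on the tool from outside, world axes, zero at the start; "torque": the same for the moment, N m; "width": finger opening in m.
Only numpy, scipy, OpenCV 4.12 (cv2) and the standard library are available. Lean on these libraries where they do the work, as an engineer would, in place of code of your own. Each camera call takes 0.05 s, during which the arm holds its last target.

### The job

Change over the little drying hood. Pull its blue shutter fully open towards you, first take out the finished black-tabbed carrier along the rail and stand it upright in the middle of the round cork mat; then hook every other carrier from the bench over the rail and slide it under the hood until its coloured tab is wholly past the yellow line, so that all hang freely, and push the shutter fully shut again, keeping clear of everything else.

Things in the scene. Friction and masses are not known exactly. Their poses are not given: they have to be found in the camera images.
- rack: Fixed drying rack, 420 mm long in its y. Origin: middle of the underside of its base board (120 mm wide in x, 12 mm thick, on the bench); z up, x away from the robot, y along the rail, to the robot's left; place and yaw vary. A round 10 mm rail runs at x = 0, y = -200 to 200 mm, top 125 mm above the bench, on a 14 mm post at y = -197. Bare for y = -185 to -35 (load there), then inside the hood.
- load_point (a point): Point on top of the bare part of the rail, about midway along it (rack x = 0, y = -110 mm, 125 mm above the bench). Its axes are the rack's. Nothing stands close beside or above the rail here; a bench vise, 140 mm high, is fixed to the bench between this point and the robot, a little to the right (world x 0.30 to 0.46 m, y -0.01 to 0.09 m).
- mouth (a point): Middle of the hood's mouth at the roof's underside (rack y = -20 mm, 147 mm above the bench). The hood goes on from here to rack y = 200 mm: inside 88 mm wide (x = -44 to 44 mm), clear window in front, metal wall behind. Its roof, 6 mm thick (top at 153 mm), has a 30 mm wide slot (x = -15 to 15 mm), open at the mouth, above the rail all the way to the end wall; the tabs stick up through it.
- line (a point): Middle of the slot at the yellow line painted across the roof (line 6 mm wide, rack y = 15 mm, 153 mm above the bench). Past it means at larger rack y, towards the end wall, whose inner face at rack y = 194 mm stops the first carrier's foot; four carriers with feet touching take up 168 mm of the rail.
- shutter (a joint): Slide of the blue shutter over the hood's mouth at rack y = -26 mm (plate 4 mm thick, notched for the rail): m, 0 = shut, 0.090 = fully open. It opens along the rack's -x, towards the robot, with about 2 N of friction, and stays where it is left. It starts at 0 to 0.020; until nearly fully open it stands in the carriers' way.
- shutter_grip (a point): Centre of the shutter's upright black grip, a block 16 mm in rack x, 30 mm in rack y and 50 mm tall (159 to 209 mm above the bench). It moves with the shutter: rack x = -48 mm when shut, -138 mm when open.
- carrier_red: Carrier with a red tab, 160 mm tall, about 0.25 kg, at first standing on the bench on its dark steel foot: 60 mm in x, 42 mm in y, 12 mm thick, copper plate on it. Origin: centre of the foot's underside, z up. At the start its +x points away from the robot within 30 degrees. Hung on the rail, its origin is 40 mm above the bench and its x lies along the rack's x. May be absent (None).
- hook_red (a point): Middle of the underside of the red-tabbed carrier's hook, which rests on the rail: 85 mm above the origin. Aluminium hook, 26 mm wide in y: stem from foot to arm at x = -16 to -10 mm, arm at heights 85 to 93 mm, lip at x = 10 to 16 mm from the arm down to height 60 mm. So it is open towards its own +x between lip and foot, and 20 mm wide for the rail.
- tab_red (a point): Point in the red grip tab, 140 mm above the carrier's origin: the tab stands on the hook's arm at x = 0, is 10 mm thick in x, 26 mm wide in y and reaches from 93 to 160 mm above the origin; hung, its top is 200 mm above the bench, 47 mm proud of the roof.
- carrier_green: Carrier with a green tab, 160 mm tall, about 0.25 kg, at first standing on the bench on its dark steel foot: 60 mm in x, 42 mm in y, 12 mm thick, copper plate on it. Origin: centre of the foot's underside, z up. At the start its +x points away from the robot within 30 degrees. Hung on the rail, its origin is 40 mm above the bench and its x lies along the rack's x. May be absent (None).
- hook_green (a point): Middle of the underside of the green-tabbed carrier's hook, which rests on the rail: 85 mm above the origin. Aluminium hook, 26 mm wide in y: stem from foot to arm at x = -16 to -10 mm, arm at heights 85 to 93 mm, lip at x = 10 to 16 mm from the arm down to height 60 mm. So it is open towards its own +x between lip and foot, and 20 mm wide for the rail.
- tab_green (a point): Point in the green grip tab, 140 mm above the carrier's origin: the tab stands on the hook's arm at x = 0, is 10 mm thick in x, 26 mm wide in y and reaches from 93 to 160 mm above the origin; hung, its top is 200 mm above the bench, 47 mm proud of the roof.
- carrier_white: Carrier with a white tab, 160 mm tall, about 0.25 kg, at first standing on the bench on its dark steel foot: 60 mm in x, 42 mm in y, 12 mm thick, copper plate on it. Origin: centre of the foot's underside, z up. At the start its +x points away from the robot within 30 degrees. Hung on the rail, its origin is 40 mm above the bench and its x lies along the rack's x. May be absent (None).
- hook_white (a point): Middle of the underside of the white-tabbed carrier's hook, which rests on the rail: 85 mm above the origin. Aluminium hook, 26 mm wide in y: stem from foot to arm at x = -16 to -10 mm, arm at heights 85 to 93 mm, lip at x = 10 to 16 mm from the arm down to height 60 mm. So it is open towards its own +x between lip and foot, and 20 mm wide for the rail.
- tab_white (a point): Point in the white grip tab, 140 mm above the carrier's origin: the tab stands on the hook's arm at x = 0, is 10 mm thick in x, 26 mm wide in y and reaches from 93 to 160 mm above the origin; hung, its top is 200 mm above the bench, 47 mm proud of the roof.
- carrier_yellow: Carrier with a yellow tab, 160 mm tall, about 0.25 kg, at first standing on the bench on its dark steel foot: 60 mm in x, 42 mm in y, 12 mm thick, copper plate on it. Origin: centre of the foot's underside, z up. At the start its +x points away from the robot within 30 degrees. Hung on the rail, its origin is 40 mm above the bench and its x lies along the rack's x. May be absent (None).
- hook_yellow (a point): Middle of the underside of the yellow-tabbed carrier's hook, which rests on the rail: 85 mm above the origin. Aluminium hook, 26 mm wide in y: stem from foot to arm at x = -16 to -10 mm, arm at heights 85 to 93 mm, lip at x = 10 to 16 mm from the arm down to height 60 mm. So it is open towards its own +x between lip and foot, and 20 mm wide for the rail.
- tab_yellow (a point): Point in the yellow grip tab, 140 mm above the carrier's origin: the tab stands on the hook's arm at x = 0, is 10 mm thick in x, 26 mm wide in y and reaches from 93 to 160 mm above the origin; hung, its top is 200 mm above the bench, 47 mm proud of the roof.
- carrier_black: The finished carrier, with a black tab and a brass instead of a copper plate; otherwise the same in shape and size as the others, and always present. At the start it hangs on the rail inside the hood (shutter shut or nearly), origin 40 mm above the bench at rack y = 60 to 165 mm, x along the rack's x.
- hook_black (a point): Middle of the underside of the black-tabbed carrier's hook arm, resting on the rail at the start (85 mm above the origin); hook as on the others: lip reaches 25 mm below this point, open towards its +x, so it unhooks by lifting over 25 mm (roof allows only 14 mm) and moving to -x.
- tab_black (a point): Point in the black grip tab, 140 mm above the carrier's origin; tab as on the others (10 mm in x, 26 mm in y, 93 to 160 mm above the origin).
- mat: Round cork mat lying on the bench, 80 mm diameter, 3 mm thick, fixed; origin at the centre of its underside. Its place changes from start to start.
- amber_jar: Bystander: brown glass jar, 56 mm diameter, 95 mm tall; origin at its base centre.
- tub: Bystander: white lidded tub, 64 mm diameter, 46 mm tall; origin at its base centre.
Not all that is in view belongs to the job. What is shaped like the carrier_red but turquoise is not meant.

How it is judged:
On the way, in this order (a step that is already met when the one before it is completed fails the run):
1. the shutter is fully open (value of joint shutter above 0.078 m), for 0.2 s.
2. the black-tabbed carrier stands on the cork mat, let go (horizontal distance between carrier_black and mat below 0.025 m and z of carrier_black in the frame of mat below 0.01 m and angle between carrier_black's own z axis and vertical below 0.1 rad and contact force between the fingers and carrier_black below 0.1 N), for 0.3 s.
3. every other carrier hangs on the rail under the hood, its tab past the yellow line (z of carrier_red in the frame of rack between 0.034 and 0.048 m and x of carrier_red in the frame of rack between -0.014 and 0.014 m and y of carrier_red in the frame of rack between 0.022 and 0.18 m and angle between each of carrier_red, carrier_green, carrier_white, carrier_yellow's own z axis and vertical below 0.2 rad and z of carrier_green in the frame of rack between 0.034 and 0.048 m and x of carrier_green in the frame of rack between -0.014 and 0.014 m and y of carrier_green in the frame of rack between 0.022 and 0.18 m and z of carrier_white in the frame of rack between 0.034 and 0.048 m and x of carrier_white in the frame of rack between -0.014 and 0.014 m and y of carrier_white in the frame of rack between 0.022 and 0.18 m and z of carrier_yellow in the frame of rack between 0.034 and 0.048 m and x of carrier_yellow in the frame of rack between -0.014 and 0.014 m and y of carrier_yellow in the frame of rack between 0.022 and 0.18 m), for 0.2 s.
4. the shutter is shut (value of joint shutter below 0.008 m), for 0.2 s.
At the end, for the whole second after the job is handed in: Every coloured carrier present hangs on the rail (origin 34 to 48 mm up, within 14 mm of the rail's line, tilt < 0.2 rad), its middle 7 mm or more past the middle of the yellow line; the black one stands upright within 25 mm of the mat's middle; all at rest; the shutter is shut to within 8 mm (all of step 3 and horizontal distance between carrier_black and mat below 0.025 m and z of carrier_black in the frame of mat below 0.01 m and angle between carrier_black's own z axis and vertical below 0.1 rad and linear speed of each of carrier_red, carrier_green, carrier_white, carrier_yellow, carrier_black below 0.03 m/s and value of joint shutter below 0.008 m); the robot touches nothing.
It fails at once if the brown jar is pushed more than 50 mm (distance of amber_jar from where it was at the start of the episode above 0.05 m).
It fails at once if the white tub is pushed more than 50 mm (distance of tub from where it was at the start of the episode above 0.05 m).
Of carrier_red, carrier_green, carrier_white, carrier_yellow only 3 to 4 are there at a start; the rules pass over those that are not, and their reading is None.
At some moment in a run one of carrier_red, carrier_green, carrier_white, carrier_yellow, carrier_black may be knocked a few centimetres aside while the robot is not near it.
It also fails if it takes over 210 s, if anything falls off the work surface, if the arm or the gripper's body presses on something with over 40 N, if the wrist force passes 120 N, or if a joint passes its speed limit or range.

## Working session

There is one attempt and no reset: what is moved stays moved. The work goes in short steps, Python scripts to look and compute and a tool call to move; the robot and the scene stay as the last step left them, time stands still between calls to the robot, and variables do not carry over. Pictures are saved under pics/ and viewed, and the job is handed in when it is done.

Besides the shell and the picture viewer there is one more tool, called as name(argument=value, ...), one argument or row to a line, values as JSON. arm_command: Moves the arm, as the interface text tells. Its arguments: {"type":"object","properties":{"deltas":{"type":"array","items":{"type":"number"}},"hand":{"type":"number"},"grip_force":{"type":"number"}},"required":["deltas"]}

```bash
mkdir -p pics; ls; cat > h.py <<'E'
import numpy as np, cv2
from bench import r
from scipy.spatial.transform import Rotation as R
def snap(name,fn):
    s=r.read_state(); p=r.camera(name)
    cv2.imwrite('pics/'+fn,p['image'][:,:,::-1]); return s,p
def wfc(s,p):
    if 'world_from_camera' in p: return np.array(p['world_from_camera'])
    T=np.eye(4);T[:3,:3]=R.from_quat(s['eef_rot']).as_matrix();T[:3,3]=s['ee_pos'];return T@np.array(p['hand_eye'])
def ray(s,p,rc):
    T=wfc(s,p);K=np.array(p['intrinsics'])
    d=np.linalg.solve(K,[rc[1],rc[0],1]);return T[:3,3],T[:3,:3]@d
def onz(s,p,rc,z):
    o,d=ray(s,p,rc);return o+d*(z-o[2])/d[2]
def proj(s,p,X):
    T=np.linalg.inv(wfc(s,p));c=T[:3,:3]@np.array(X)+T[:3,3];u=np.array(p['intrinsics'])@c;return u[1]/u[2],u[0]/u[2]
E
python3 - <<'E'
from h import *
np.set_printoptions(precision=4,suppress=True)
st=r.read_state();print(st)
for n in ['top','side','wrist']:
    s,p=snap(n,n+'0.png'); print(n,wfc(s,p)[:3],p['intrinsics'][0])
    for q in ['rack','shutter_grip','carrier_red','carrier_green','carrier_white','carrier_yellow','carrier_black','tab_black','mat','amber_jar','tub']:
        print(q,[(np.round(d['centre']).astype(int).tolist(),round(float(d['conf']),2)) for d in r.boxes_of(p,q)][:4])
E
```

```text
pics
{'time': 0.0, 'joint_positions': array([-1.3276,  0.3328, -0.0647,  1.461 ,  0.0216,  1.3499, -0.0885]), 'joint_vel': array([-0.0017, -0.0009, -0.0006,  0.0005, -0.0004, -0.0013, -0.    ]), 'joint_torque': array([ -0.0004, -62.3263,   0.0243, -38.99  ,  -0.0615,   0.0398,
         0.0001]), 'ee_pos': array([0.1641, 0.6026, 0.1962]), 'eef_rot': array([ 0.5622,  0.429 , -0.4297, -0.5615]), 'ft_force': array([0.3998, 0.1904, 0.1196]), 'torque': array([ 0.0326,  0.0511, -0.0147]), 'width': 0.08732366219225915}
top [[ 0.0017 -0.9973  0.074   0.4451]
 [-1.     -0.0012  0.0077  0.1082]
 [-0.0076 -0.074  -0.9972  1.3478]] [500.532    0.     280.4424]
rack [([210, 234], 0.77)]
shutter_grip [([220, 240], 0.61), ([228, 402], 0.27)]
carrier_red [([163, 352], 0.8), ([133, 328], 0.66), ([204, 184], 0.17), ([225, 405], 0.16)]
carrier_green [([234, 373], 0.63)]
carrier_white [([170, 402], 0.58)]
carrier_yellow [([221, 339], 0.59), ([171, 400], 0.46)]
carrier_black [([204, 186], 0.7)]
tab_black [([204, 186], 0.72)]
mat [([228, 404], 0.82)]
amber_jar [([268, 154], 0.65), ([216, 340], 0.4)]
tub [(
[... 189 characters left out ...]
5, 278], 0.83), ([210, 289], 0.58)]
shutter_grip [([239, 297], 0.58)]
carrier_red [([200, 247], 0.6)]
carrier_green [([200, 299], 0.58)]
carrier_white [([180, 251], 0.61)]
carrier_yellow []
carrier_black [([269, 280], 0.63), ([290, 337], 0.55), ([204, 286], 0.42)]
tab_black [([265, 280], 0.63)]
mat [([275, 279], 0.26)]
amber_jar [([319, 338], 0.6)]
tub [([292, 339], 0.58)]
wrist [[ 0.2622  0.9282  0.2639  0.0923]
 [ 0.965  -0.2521 -0.0721  0.6221]
 [-0.0003  0.2736 -0.9618  0.3846]] [335.0666   0.     281.1945]
rack []
shutter_grip []
carrier_red [([355, 216], 0.45)]
carrier_green []
carrier_white []
carrier_yellow []
carrier_black []
tab_black []
mat []
amber_jar [([354, 216], 0.69)]
tub []
```

```bash
python3 - <<'E'
import cv2
a=cv2.imread('pics/top0.png');cv2.imwrite('pics/top0c.png',cv2.resize(a[90:330,100:460],(800,533),interpolation=cv2.INTER_CUBIC))
a=cv2.imread('pics/side0.png');cv2.imwrite('pics/side0c.png',cv2.resize(a[130:370,160:460],(750,600),interpolation=cv2.INTER_CUBIC))
E
```

```text
(no output)
```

View pics/top0.png

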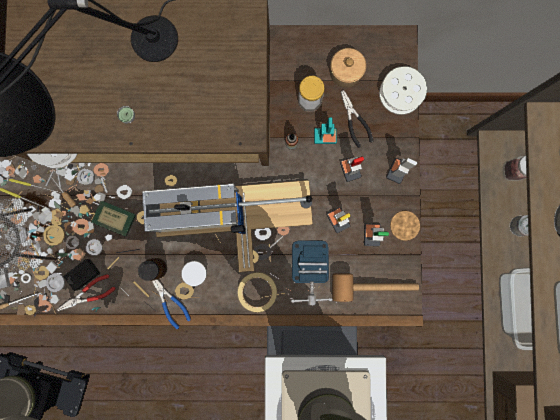

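View pics/top0c.png

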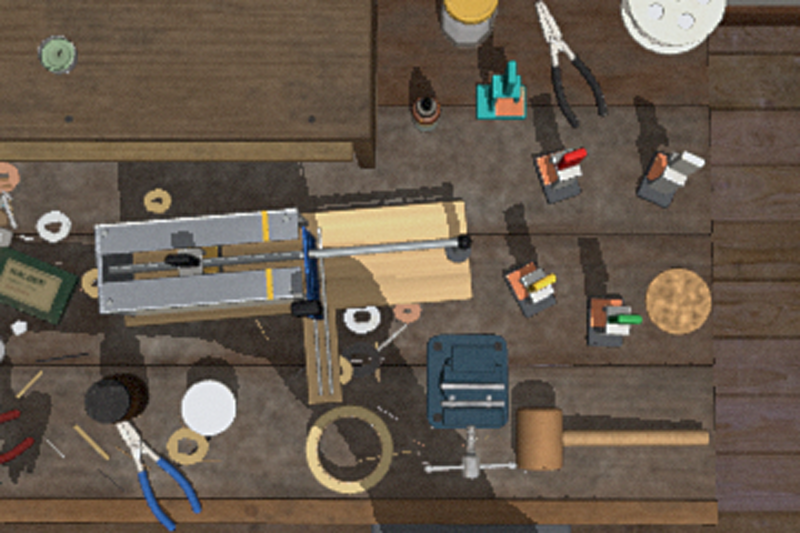

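View pics/side0c.png

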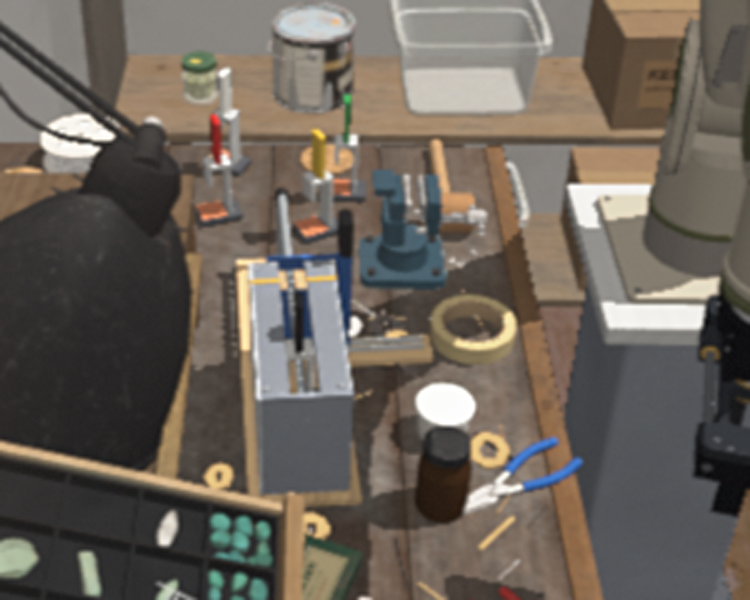

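Top view: red carrier at (163,352), white (170,402), yellow (218,340) and green (234,373). The turquoise look-alike is at (133,328) and is not wanted. The mat is at (226,405). The black tab is inside the hood at (204,184), the shutter grip at (228,238). Next I fit the rack.

```bash
python3 - <<'E'
import cv2
a=cv2.imread('pics/top0.png');cv2.imwrite('pics/top0d.png',cv2.resize(a[170:270,135:325],(798,420),interpolation=cv2.INTER_CUBIC))
E
python3 - <<'E'
from h import *
np.set_printoptions(precision=4,suppress=True)
print(R.from_quat(r.read_state()['eef_rot']).as_matrix())
s,p=snap('top','t1.png')
for q in ['tab_red','tab_green','tab_white','tab_yellow','tab_black','mat','shutter_grip','tub','amber_jar']:
    z={'mat':.003,'tab_black':.18,'shutter_grip':.2,'tub':.046,'amber_jar':.095}.get(q,.12)
    for d in r.regions_of(p,q)[:3]:
        print(q,np.round(d['centre'],1),round(float(d['conf']),2),onz(s,p,d['centre'],z)[:2])
E
```

```text
[[ 0.2627 -0.     -0.9649]
 [ 0.9649  0.0001  0.2627]
 [ 0.0001 -1.      0.    ]]
tab_red [166.3 352. ] 0.86 [ 0.6361 -0.059 ]
tab_red [132.6 326.3] 0.7 [0.7206 0.004 ]
tab_green [231.9 375. ] 0.82 [ 0.4742 -0.1138]
tab_green [219.1 337.1] 0.29 [ 0.5054 -0.0213]
tab_white [171.8 400.3] 0.91 [ 0.6225 -0.178 ]
tab_yellow [217.5 337. ] 0.83 [ 0.5094 -0.0211]
tab_yellow [232.4 375.1] 0.59 [ 0.473 -0.114]
tab_black [206.9 182.8] 0.49 [0.5306 0.346 ]
tab_black [167.4 399.2] 0.3 [ 0.6242 -0.1616]
mat [225.4 402.1] 0.67 [ 0.4945 -0.2077]
mat [274.5 192.7] 0.64 [0.3626 0.3526]
mat [218.8 338.6] 0.45 [ 0.512  -0.0377]
shutter_grip [219.7 240.9] 0.64 [0.4998 0.2078]
shutter_grip [211.8 236.1] 0.32 [0.518 0.219]
tub [234.7 370.9] 0.75 [ 0.4687 -0.1165]
tub [274.4 192.9] 0.68 [0.3655 0.3443]
tub [167.9 351.3] 0.33 [ 0.6434 -0.0672]
amber_jar [267.4 152.8] 0.67 [0.3856 0.4358]
```

View pics/top0d.png

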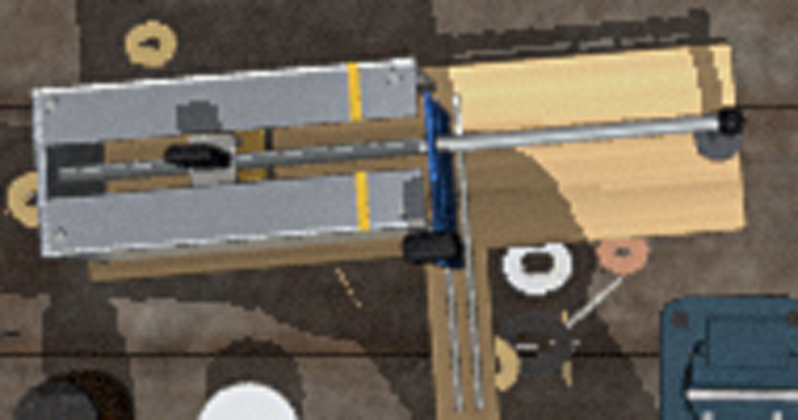

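```bash
python3 - <<'E'
from h import *
from scipy.optimize import least_squares
np.set_printoptions(precision=4,suppress=True)
s,p=snap('top','t2.png')
pts=[((357,119),(.015,.015,.153)),((361,172),(-.015,.015,.153)),((445,146),(0,-.028,.124)),((700,126),None),
((733,45),(.06,-.21,.012)),((745,228),(-.06,-.21,.012)),((39,173),(0,.2,.153))]
pts=[a for a in pts if a[1]]
def f(v,full=False):
    c,sn=np.cos(v[2]),np.sin(v[2]);e=[]
    for (u,w),X in pts:
        W=[v[0]+c*X[0]-sn*X[1],v[1]+sn*X[0]+c*X[1],X[2]]
        rr,cc=proj(s,p,W);e+=[rr-170-w/4.2,cc-135-u/4.2]
    return np.array(e)
o=least_squares(f,[.5,.2,0]);print(o.x,np.degrees(o.x[2]));print(o.fun.reshape(-1,2))
E
```

```text
[0.5387 0.2453 0.0796] 4.563165187620199
[[ 0.3647  0.4367]
 [ 0.1884  0.3477]
 [-0.3053 -1.1272]
 [-0.5023 -0.0545]
 [ 0.4725  0.7831]
 [-0.2434 -0.3398]]
```

```bash
cat >> h.py <<'E'
RX,RY,YAW=0.5387,0.2453,0.0796
import json,os
if os.path.exists('rack.json'): RX,RY,YAW=json.load(open('rack.json'))
def rk(x,y,z):
    c,s=np.cos(YAW),np.sin(YAW);return np.array([RX+c*x-s*y,RY+s*x+c*y,z])
def torack(W):
    c,s=np.cos(YAW),np.sin(YAW);d=np.array(W[:2])-[RX,RY];return np.array([c*d[0]+s*d[1],-s*d[0]+c*d[1]])
def delta(pos,head_deg):
    s=r.read_state();M=R.from_quat(s['eef_rot']).as_matrix();h=np.radians(head_deg)
    x=np.array([np.cos(h),np.sin(h),0]);y=np.array([0,0,-1.]);T=np.stack([x,y,np.cross(x,y)],1)
    t=M.T@(np.array(pos)-s['ee_pos']);rv=np.degrees(R.from_matrix(M.T@T).as_rotvec())
    print('DELTA',np.round(t,4),np.round(rv,2),'dist',round(float(np.linalg.norm(t)),3));return t,rv
def st():
    s=r.read_state();M=R.from_quat(s['eef_rot']).as_matrix()
    print('t',s['time'],'pos',np.round(s['ee_pos'],4),'rack',np.round(torack(s['ee_pos']),4),'head',round(np.degrees(np.arctan2(M[1,0],M[0,0])),2),'tilt',round(np.degrees(np.arccos(-M[2,1])),2),'F',np.round(s['ft_force'],1),'w',round(s['width'],4),'q',np.round(s['joint_positions'],2))
E
python3 - <<'E'
from h import *
st();delta([.164,.603,.32],74.8);delta([.46,.17,.32],4.56)
E
```

```text
t 2.35 pos [0.1642 0.6031 0.197 ] rack [-0.3449  0.3864] head 74.77 tilt 0.0 F [1.5 0.4 0.3] w 0.0871 q [-1.33  0.33 -0.06  1.46  0.02  1.35 -0.09]
DELTA [-1.00e-04 -1.23e-01  2.00e-04] [-0.   -0.03  0.  ] dist 0.123
DELTA [-0.3401 -0.1231 -0.3992] [-0.   70.21  0.  ] dist 0.539
```

arm_command(
  deltas=[0, -0.06, 0, 0, 0, 0, -0.03, -0.12, -0.04, 0, 8, 0, -0.08, -0.123, -0.09, 0, 17, 0, -0.13, -0.123, -0.15, 0, 26, 0, -0.18, -0.123, -0.21, 0, 35, 0, -0.23, -0.123, -0.27, 0, 44, 0, -0.28, -0.123, -0.33, 0, 54, 0, -0.32, -0.123, -0.375, 0, 64, 0],
  hand=1,
)

```text
time: 3.35
ee_pos: [0.3983, 0.2595, 0.3201]
eef_rot: [-0.704, -0.065, 0.064, 0.704]
ft_force: [1.2, 1.3, -0.2]
width: 0.0875
```

```bash
python3 - <<'E'
from h import *
st();delta([.46,.17,.32],4.56)
E
```

```text
t 3.35 pos [0.3983 0.2595 0.3201] rack [-0.1388  0.0253] head 10.45 tilt 0.05 F [ 1.2  1.3 -0.2] w 0.0875 q [-0.97 -0.06  0.28  1.64  0.02  1.55 -0.5 ]
DELTA [ 0.0444  0.0001 -0.0992] [-0.04  5.89  0.03] dist 0.109
```

arm_command(
  deltas=[0.022, 0, -0.05, 0, 3, 0, 0.044, 0, -0.099, 0, 5.9, 0, 0.044, 0, -0.099, 0, 5.9, 0],
)

```text
time: 3.72
ee_pos: [0.4611, 0.1682, 0.3202]
eef_rot: [0.707, 0.028, -0.027, -0.707]
ft_force: [-1.7, 0.3, 0.8]
width: 0.0869
```

```bash
python3 - <<'E'
from h import *
st()
s,p=snap('wrist','w1.png')
for q in ['shutter_grip','tab_black','tab_yellow','tab_red','tab_green','tab_white','mat']:
    for d in r.regions_of(p,q)[:2]: print(q,np.round(d['centre'],1),round(float(d['conf']),2))
E
```

```text
t 3.725 pos [0.4611 0.1682 0.3202] rack [-0.0835 -0.0707] head 4.41 tilt 0.06 F [-1.7  0.3  0.8] w 0.0869 q [-0.86 -0.03  0.41  1.61  0.01  1.55 -0.37]
shutter_grip [146.2 315.7] 0.61
shutter_grip [ 16.7 371.2] 0.35
tab_black [ 18.7 371.8] 0.63
tab_yellow [327.5 307.7] 0.6
tab_yellow [ 17.1 370.2] 0.49
tab_red [332.3 379.3] 0.96
tab_red [274.6 435.3] 0.8
tab_green [339.5 272.1] 0.7
tab_green [147.3 315.7] 0.37
mat [326.  304.4] 0.5
```

View pics/w1.png

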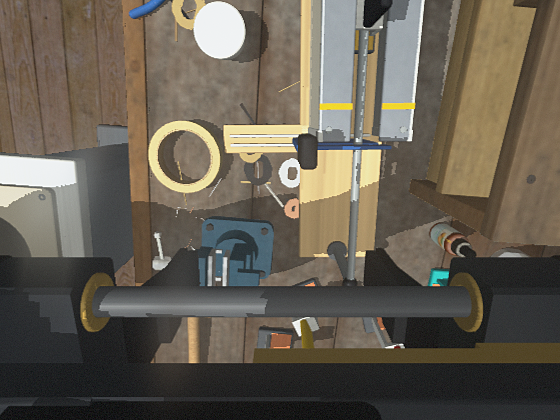

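```bash
python3 - <<'E'
import cv2
a=cv2.imread('pics/w1.png');cv2.imwrite('pics/w1c.png',cv2.resize(a[60:270,280:440],None,fx=2.8,fy=2.8,interpolation=cv2.INTER_CUBIC))
E
python3 - <<'E'
from h import *
s,p=snap('wrist','w2.png')
for X in [(0,-.19,.125),(0,-.11,.125),(0,-.035,.125),(.015,.015,.153),(-.015,.015,.153),(-.048,-.026,.209),(-.056,-.041,.209),(-.04,-.011,.209),(-.06,-.21,.012)]:
    print(X,np.round(proj(s,p,rk(*X)),1), 'crop uv',np.round((np.array(proj(s,p,rk(*X)))-[60,280])[::-1]*2.8))
E
```

```text
(0, -0.19, 0.125) [283.7 347.9] crop uv [190. 626.]
(0, -0.11, 0.125) [223.1 352. ] crop uv [202. 457.]
(0, -0.035, 0.125) [159.9 356.4] crop uv [214. 280.]
(0.015, 0.015, 0.153) [113.6 380.6] crop uv [282. 150.]
(-0.015, 0.015, 0.153) [113.3 351. ] crop uv [199. 149.]
(-0.048, -0.026, 0.209) [160.4 323.4] crop uv [121. 281.]
(-0.056, -0.041, 0.209) [177.1 313.7] crop uv [ 94. 328.]
(-0.04, -0.011, 0.209) [143.1 333.2] crop uv [149. 233.]
(-0.06, -0.21, 0.012) [261.4 296.2] crop uv [ 45. 564.]
```

View pics/w1c.png

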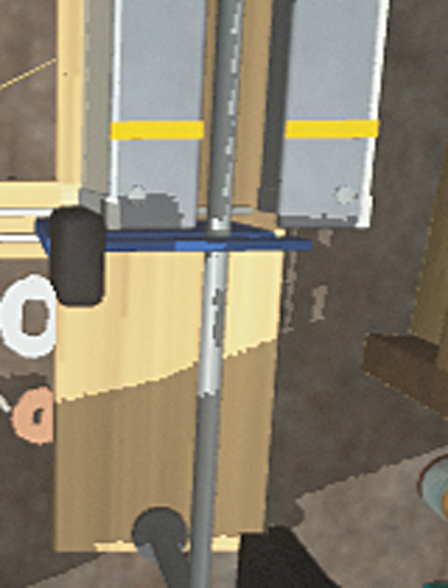

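```bash
python3 - <<'E'
import cv2,numpy as np
a=cv2.imread('pics/w1.png').astype(int);b=cv2.imread('pics/w2.png').astype(int)
for im in(a,b):
    m=(im[:,:,2]>190)&(im[:,:,1]>150)&(im[:,:,0]<80);m[:60]=0;m[200:]=0
    ys,xs=np.nonzero(m);print(ys.mean(),xs.min(),xs.max(),len(ys))
b=cv2.imread('pics/w2.png');cv2.imwrite('pics/w2c.png',cv2.resize(b[60:270,280:440],None,fx=2.8,fy=2.8,interpolation=cv2.INTER_CUBIC))
from h import *
st()
E
```

```text
105.81989247311827 320 414 372
112.23480662983425 322 417 362
t 4.175 pos [0.4588 0.173  0.3198] rack [-0.0854 -0.0657] head 4.95 tilt 0.01 F [-0.8  0.1  0.1] w 0.0871 q [-0.86 -0.03  0.41  1.61  0.01  1.55 -0.37]
```

View pics/w2c.png

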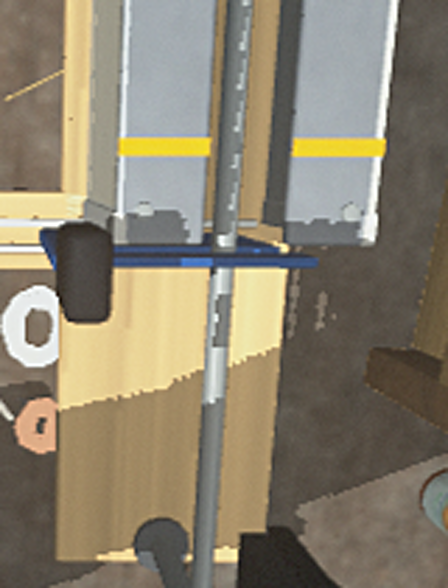

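```bash
cat > fitrack.py <<'E'
from h import *
from scipy.optimize import least_squares
def fit(obs,x0=(RX,RY,YAW)):
    # obs: list of (s,p,(row,col),(x,y,z),weight)
    def f(v):
        c,sn=np.cos(v[2]),np.sin(v[2]);e=[]
        for s,p,rc,X,w in obs:
            W=[v[0]+c*X[0]-sn*X[1],v[1]+sn*X[0]+c*X[1],X[2]]
            a=proj(s,p,W);e+=[w*(a[0]-rc[0]),w*(a[1]-rc[1])]
        return np.array(e)
    o=least_squares(f,x0);return o.x,o.fun.reshape(-1,2)
E
python3 - <<'E'
from h import *
st()
s,p=snap('wrist','w3.png');st()
import pickle;pickle.dump((s,{k:np.array(v) for k,v in p.items()}),open('w3.pkl','wb'))
b=p['image'][:,:,::-1]
cv2.imwrite('pics/w3c.png',cv2.resize(b[60:270,280:440],None,fx=2.8,fy=2.8,interpolation=cv2.INTER_CUBIC))
a=b.astype(int);m=(a[:,:,2]>190)&(a[:,:,1]>150)&(a[:,:,0]<80);m[:60]=0;m[200:]=0
ys,xs=np.nonzero(m);print(ys.mean(),xs.min(),xs.max())
E
```

```text
t 4.175 pos [0.4588 0.173  0.3198] rack [-0.0854 -0.0657] head 4.95 tilt 0.01 F [-0.8  0.1  0.1] w 0.0871 q [-0.86 -0.03  0.41  1.61  0.01  1.55 -0.37]
t 4.225 pos [0.4589 0.1728 0.3199] rack [-0.0853 -0.0659] head 4.93 tilt 0.01 F [ 0.1  0.3 -0.6] w 0.0869 q [-0.86 -0.03  0.41  1.61  0.01  1.55 -0.37]
111.74509803921569 322 417
```

View pics/w3c.png

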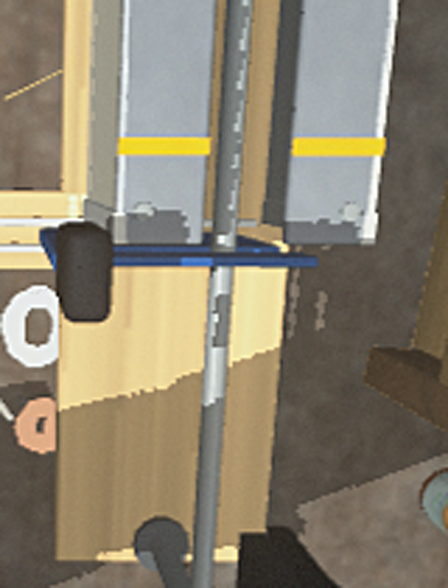

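```bash
python3 - <<'E'
from fitrack import *
import pickle
np.set_printoptions(precision=4,suppress=True)
sw,pw=pickle.load(open('w3.pkl','rb'))
wc=lambda u,v:(60+v/2.8,280+u/2.8)
tc=lambda u,v:(170+v/4.2,135+u/4.2)
W=[(sw,pw,wc(211,146),(-.015,.015,.153),1),(sw,pw,wc(292,146),(.015,.015,.153),1),(sw,pw,wc(57,560),(-.06,-.21,.012),1)]
st,pt=snap('top','t3.png')
pts=[((357,119),(.015,.015,.153)),((361,172),(-.015,.015,.153)),((445,146),(0,-.028,.124)),
((733,45),(.06,-.21,.012)),((745,228),(-.06,-.21,.012)),((39,173),(0,.2,.153))]
T=[(st,pt,tc(*a),b,1) for a,b in pts]
for o in (W,T,W+T):
    x,e=fit(o);print(x);print(e)
    v=x
for X in [(0,-.11,.125),(0,-.05,.125)]: print(np.array(proj(sw,pw,rk(*X))))
g=onz(sw,pw,wc(87,305),.209);print(g,torack(g)); 
for z in (.209,.159): print(torack(onz(sw,pw,wc(85,308),z)))
E
```

```text
[0.5429 0.247  0.0894]
[[-0.1947 -0.2962]
 [-0.2714  0.4388]
 [ 0.8639 -0.2258]]
[0.5387 0.2453 0.0796]
[[ 0.3647  0.4367]
 [ 0.1884  0.3477]
 [-0.3053 -1.1272]
 [-0.5023 -0.0545]
 [ 0.4725  0.7831]
 [-0.2434 -0.3398]]
[0.5417 0.2465 0.0839]
[[ 0.0785 -1.4084]
 [ 0.1725 -0.6935]
 [ 0.8731 -1.6933]
 [-0.8835 -0.0903]
 [-1.0688 -0.1275]
 [-1.6023 -1.6256]
 [-1.9601 -0.6414]
 [-1.0205  0.3816]
 [-1.1713 -0.8064]]
[222.8888 352.0136]
[172.8965 355.4278]
[0.483  0.2069 0.209 ] [-0.0585 -0.0339]
[-0.0592 -0.0348]
[-0.0548 -0.0421]
```

```bash
echo '[0.5417,0.2465,0.0847]'>rack.json; python3 - <<'E'
from h import *
import pickle
sw,pw=pickle.load(open('w3.pkl','rb'))
for q in (0,.01,.02):
    P=np.array([proj(sw,pw,rk(-.048-q+a,-.026+b,c)) for a in(-.008,.008) for b in(-.015,.015) for c in(.159,.209)])
    P=(P-[60,280])*2.8;print(q,'u',P[:,1].min().round(),P[:,1].max().round(),'v',P[:,0].min().round(),P[:,0].max().round())
print(wfc(sw,pw)[:3,3])
E
```

```text
0 u 91.0 159.0 v 221.0 325.0
0.01 u 64.0 127.0 v 221.0 325.0
0.02 u 37.0 95.0 v 220.0 325.0
[0.45284851 0.24706467 0.50745538]
```

```bash
python3 - <<'E'
from h import *
st();delta(rk(-.062,-.026,.25),4.85);delta(rk(-.062,-.026,.167),4.85)
E
```

```text
t 4.275 pos [0.459  0.1727 0.3198] rack [-0.0887 -0.0666] head 4.91 tilt 0.0 F [-0.6  1.1  0.9] w 0.0873 q [-0.86 -0.03  0.41  1.61  0.01  1.55 -0.37]
DELTA [0.0267 0.0698 0.0405] [-0.    0.06 -0.  ] dist 0.085
DELTA [0.0267 0.1528 0.0405] [-0.    0.06 -0.  ] dist 0.16
```

arm_command(
  deltas=[0.013, 0.02, 0.02, 0, 0, 0, 0.027, 0.06, 0.04, 0, 0, 0, 0.027, 0.09, 0.0405, 0, 0, 0, 0.027, 0.12, 0.0405, 0, 0, 0, 0.027, 0.14, 0.0405, 0, 0, 0, 0.027, 0.152, 0.0405, 0, 0, 0, 0.027, 0.152, 0.0405, 0, 0, 0],
)

```text
time: 5.15
ee_pos: [0.4823, 0.215, 0.1675]
eef_rot: [0.707, 0.03, -0.03, -0.706]
ft_force: [0.4, -0.7, 0.4]
width: 0.087
```

```bash
python3 - <<'E'
from h import *
st()
s,p=snap('wrist','w4.png')
s,p=snap('side','s4.png')
cv2.imwrite('pics/s4c.png',cv2.resize(p['image'][150:330,200:400,::-1],None,fx=3,fy=3,interpolation=cv2.INTER_CUBIC));st()
E
```

```text
t 5.15 pos [0.4823 0.215  0.1675] rack [-0.0618 -0.0264] head 4.88 tilt 0.05 F [ 0.4 -0.7  0.4] w 0.087 q [-0.87  0.14  0.4   1.78 -0.05  1.24 -0.37]
t 5.25 pos [0.483  0.2152 0.1687] rack [-0.0611 -0.0262] head 4.87 tilt 0.06 F [0.2 0.8 0.4] w 0.0869 q [-0.87  0.13  0.4   1.78 -0.05  1.24 -0.37]
```

View pics/w4.png

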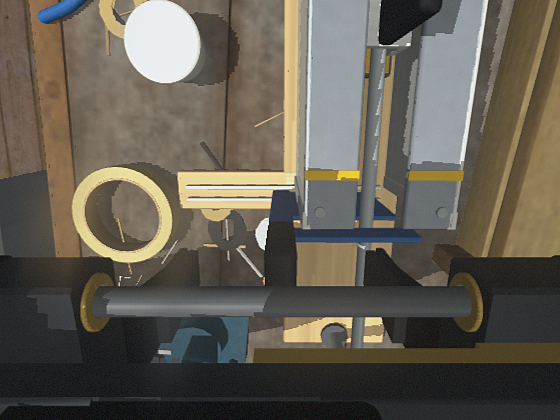

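View pics/s4c.png

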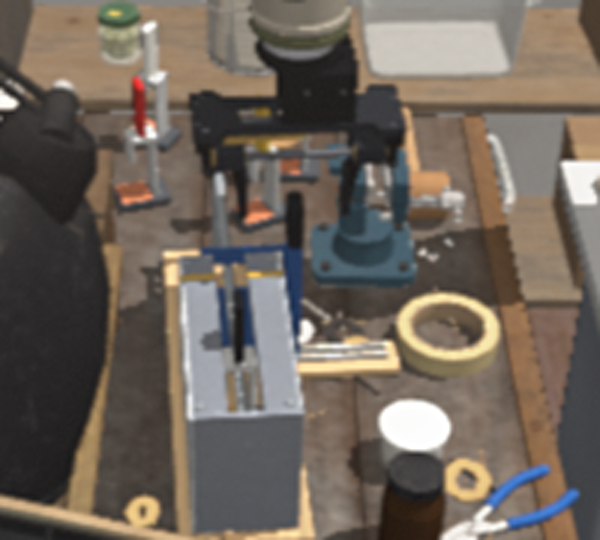

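arm_command(
  deltas=[0, 0, 0, 0, 0, 0, 0, 0, 0, 0, 0, 0, 0, 0, 0, 0, 0, 0, 0, 0, 0, 0, 0, 0],
  hand=0,
  grip_force=20,
)

```text
time: 5.75
ee_pos: [0.4826, 0.215, 0.1679]
eef_rot: [-0.706, -0.03, 0.03, 0.707]
ft_force: [-0.3, -0.2, -0.2]
width: 0.0548
```

```bash
python3 - <<'E'
from h import *
st()
E
```

```text
t 5.75 pos [0.4826 0.215  0.1679] rack [-0.0615 -0.0263] head 4.87 tilt 0.01 F [-0.3 -0.2 -0.2] w 0.0548 q [-0.87  0.13  0.4   1.78 -0.05  1.24 -0.37]
```

arm_command(
  deltas=[0, 0, 0, 0, 0, 0, 0, 0, 0, 0, 0, 0, 0, 0, 0, 0, 0, 0, 0, 0, 0, 0, 0, 0, 0, 0, 0, 0, 0, 0, 0, 0, 0, 0, 0, 0, 0, 0, 0, 0, 0, 0],
)

```text
time: 6.62
ee_pos: [0.4826, 0.215, 0.1678]
eef_rot: [-0.706, -0.03, 0.03, 0.706]
ft_force: [-0.8, -0.7, 0.1]
width: 0.0157
```

```bash
python3 - <<'E'
from h import *
st()
E
```

```text
t 6.625 pos [0.4826 0.215  0.1678] rack [-0.0616 -0.0264] head 4.87 tilt 0.01 F [-0.8 -0.7  0.1] w 0.0157 q [-0.87  0.13  0.4   1.78 -0.05  1.24 -0.37]
```

arm_command(
  deltas=[-0.01, 0, 0, 0, 0, 0, -0.022, 0, 0, 0, 0, 0, -0.034, 0, 0, 0, 0, 0, -0.046, 0, 0, 0, 0, 0, -0.058, 0, 0, 0, 0, 0, -0.068, 0, 0, 0, 0, 0, -0.076, 0, 0, 0, 0, 0, -0.076, 0, 0, 0, 0, 0],
)

```text
time: 7.62
ee_pos: [0.4064, 0.2087, 0.1679]
eef_rot: [-0.706, -0.03, 0.03, 0.707]
ft_force: [1.4, 3.4, -3.3]
width: 0.0156
```

```bash
python3 - <<'E'
from h import *
st()
s,p=snap('wrist','w5.png');st()
E
```

```text
t 7.625 pos [0.4064 0.2087 0.1679] rack [-0.138  -0.0263] head 4.89 tilt 0.02 F [ 1.4  3.4 -3.3] w 0.0156 q [-0.92 -0.04  0.34  1.94  0.01  1.24 -0.5 ]
t 7.675 pos [0.4064 0.2086 0.1678] rack [-0.138  -0.0263] head 4.88 tilt 0.03 F [-0.3  1.7 -1.9] w 0.0158 q [-0.92 -0.04  0.34  1.94  0.01  1.24 -0.5 ]
```

View pics/w5.png

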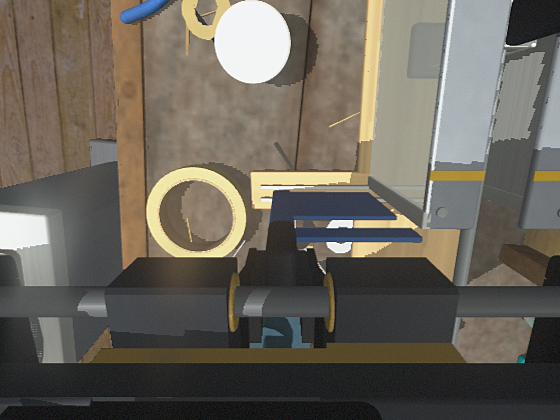

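arm_command(
  deltas=[-0.003, 0, 0, 0, 0, 0, -0.005, 0, 0, 0, 0, 0, -0.005, 0, 0, 0, 0, 0],
)

```text
time: 8.05
ee_pos: [0.4063, 0.2085, 0.168]
eef_rot: [-0.706, -0.033, 0.026, 0.707]
ft_force: [26.9, 9.0, -21.9]
width: 0.0155
```

```bash
python3 - <<'E'
from h import *
st()
E
```

```text
t 8.05 pos [0.4063 0.2085 0.168 ] rack [-0.1381 -0.0264] head 4.78 tilt 0.52 F [ 26.9   9.  -21.9] w 0.0155 q [-0.92 -0.05  0.34  1.95  0.02  1.23 -0.51]
```

arm_command(
  deltas=[0.005, 0, 0, 0, 0, 0, 0.005, 0, 0, 0, 0, 0, 0.005, 0, 0, 0, 0, 0, 0.005, 0, 0, 0, 0, 0, 0.005, 0, 0, 0, 0, 0],
  hand=0.5,
)

```text
time: 8.68
ee_pos: [0.4068, 0.2086, 0.1679]
eef_rot: [-0.706, -0.03, 0.03, 0.707]
ft_force: [-0.3, -0.9, 0.3]
width: 0.0432
```

```bash
python3 - <<'E'
from h import *
st(); delta(rk(0,.03,.28),4.85)
E
```

```text
t 8.675 pos [0.4068 0.2086 0.1679] rack [-0.1377 -0.0264] head 4.88 tilt 0.01 F [-0.3 -0.9  0.3] w 0.0432 q [-0.92 -0.04  0.34  1.94  0.01  1.24 -0.5 ]
DELTA [ 0.1377 -0.1121  0.0563] [-0.01  0.03 -0.  ] dist 0.186
```

arm_command(
  deltas=[0, -0.04, 0, 0, 0, 0, 0.01, -0.08, 0, 0, 0, 0, 0.05, -0.112, 0.02, 0, 0, 0, 0.09, -0.112, 0.035, 0, 0, 0, 0.12, -0.112, 0.05, 0, 0, 0, 0.138, -0.112, 0.056, 0, 0, 0, 0.138, -0.112, 0.056, 0, 0, 0, 0.138, -0.112, 0.056, 0, 0, 0],
)

```text
time: 9.68
ee_pos: [0.5392, 0.2757, 0.2799]
eef_rot: [0.706, 0.03, -0.03, -0.706]
ft_force: [-0.2, -0.2, 0.7]
width: 0.0436
```

```bash
python3 - <<'E'
from h import *
st()
s,p=snap('wrist','w6.png')
for d in r.regions_of(p,'tab_black')[:2]:
    c=d['centre'];m=d['region'];ys,xs=np.nonzero(m)
    print(np.round(c),d['conf'],ys.min(),ys.max(),xs.min(),xs.max())
for y in(.09,.1,.11):
    P=np.array([proj(s,p,rk(a,y+b,c)) for a in(-.005,.005) for b in(-.013,.013) for c in(.2,)]);print(y,P.round().tolist())
st()
cv2.imwrite('pics/w6c.png',cv2.resize(p['image'][0:250,180:400,::-1],None,fx=2.4,fy=2.4))
E
```

```text
t 9.675 pos [0.5392 0.2757 0.2799] rack [-0.      0.0293] head 4.86 tilt 0.02 F [-0.2 -0.2  0.7] w 0.0436 q [-0.87  0.27  0.41  1.4  -0.1   1.5  -0.38]
[119. 284.] 0.65 100 138 266 300
[234. 187.] 0.58 213 257 118 236
0.09 [[154.0, 274.0], [120.0, 274.0], [154.0, 287.0], [120.0, 287.0]]
0.1 [[141.0, 274.0], [106.0, 274.0], [141.0, 287.0], [106.0, 287.0]]
0.11 [[128.0, 274.0], [92.0, 274.0], [128.0, 287.0], [92.0, 287.0]]
t 9.775 pos [0.5391 0.2758 0.2803] rack [-0.0001  0.0294] head 4.87 tilt 0.04 F [-0.3 -0.4 -0.7] w 0.0434 q [-0.87  0.26  0.41  1.4  -0.1   1.5  -0.38]
```

View pics/w6c.png

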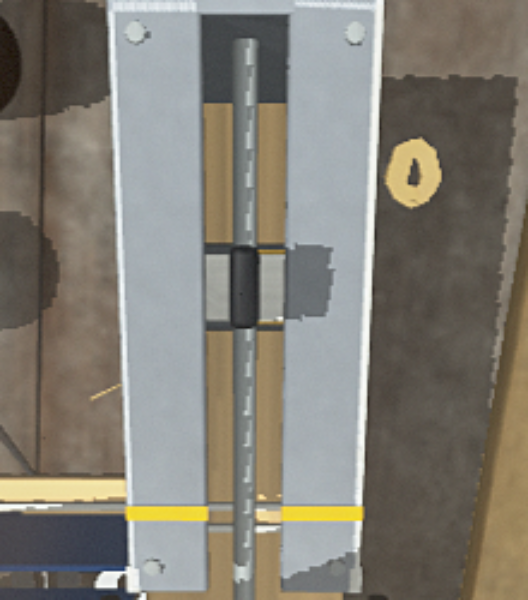

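arm_command(
  deltas=[0, 0.01, 0.035, 0, 0, 0, 0.001, 0.02, 0.073, 0, 0, 0, 0.001, 0.05, 0.073, 0, 0, 0, 0.001, 0.08, 0.073, 0, 0, 0, 0.001, 0.1, 0.073, 0, 0, 0, 0.001, 0.115, 0.073, 0, 0, 0, 0.001, 0.115, 0.073, 0, 0, 0],
  hand=0.4,
)

```text
time: 10.65
ee_pos: [0.5338, 0.3486, 0.1643]
eef_rot: [0.707, 0.03, -0.03, -0.706]
ft_force: [-0.2, 0.3, 0.4]
width: 0.0352
```

arm_command(
  deltas=[0, 0, 0, 0, 0, 0, 0, 0, 0, 0, 0, 0, 0, 0, 0, 0, 0, 0, 0, 0, 0, 0, 0, 0, 0, 0, 0, 0, 0, 0],
  hand=0,
  grip_force=25,
)

```text
time: 11.28
ee_pos: [0.5345, 0.349, 0.1653]
eef_rot: [-0.706, -0.03, 0.03, 0.707]
ft_force: [-0.4, -1.3, 2.6]
width: 0.0096
```

```bash
python3 - <<'E'
from h import *
st()
E
```

```text
t 11.275 pos [0.5345 0.349  0.1653] rack [0.0015 0.1028] head 4.87 tilt 0.04 F [-0.4 -1.3  2.6] w 0.0096 q [-0.92  0.39  0.36  1.49 -0.14  1.29 -0.46]
```

arm_command(
  deltas=[0, -0.005, 0, 0, 0, 0, 0, -0.005, -0.015, 0, 0, 0, 0, -0.005, -0.04, 0, 0, 0, 0, -0.005, -0.065, 0, 0, 0, 0, -0.005, -0.09, 0, 0, 0, 0, -0.005, -0.115, 0, 0, 0, 0, -0.005, -0.14, 0, 0, 0, 0, -0.005, -0.16, 0, 0, 0],
)

```text
time: 12.28
ee_pos: [0.5482, 0.1874, 0.17]
eef_rot: [-0.706, -0.03, 0.03, 0.707]
ft_force: [0.3, 0.2, -1.6]
width: 0.0097
```

arm_command(
  deltas=[0, 0, -0.015, 0, 0, 0, 0, 0, -0.035, 0, 0, 0, 0, 0, -0.053, 0, 0, 0, 0, 0, -0.053, 0, 0, 0, 0, 0, -0.053, 0, 0, 0],
)

```text
time: 12.9
ee_pos: [0.5524, 0.1375, 0.1698]
eef_rot: [-0.706, -0.03, 0.03, 0.707]
ft_force: [-0.9, 1.0, -3.1]
width: 0.01
```

```bash
python3 - <<'E'
from h import *
st()
s,p=snap('side','s6.png')
cv2.imwrite('pics/s6c.png',cv2.resize(p['image'][130:330,200:400,::-1],None,fx=3,fy=3,interpolation=cv2.INTER_CUBIC))
E
```

```text
t 12.9 pos [0.5524 0.1375 0.1698] rack [ 0.0015 -0.1095] head 4.92 tilt 0.03 F [-0.9  1.  -3.1] w 0.01 q [-0.72  0.23  0.46  1.67 -0.11  1.26 -0.15]
```

View pics/s6c.png

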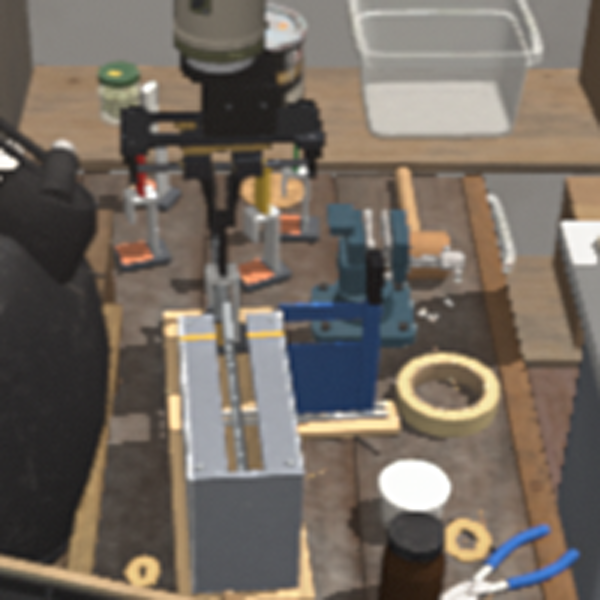

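arm_command(
  deltas=[0, -0.015, 0, 0, 0, 0, 0, -0.03, 0, 0, 0, 0, 0, -0.034, 0, 0, 0, 0, -0.015, -0.034, 0, 0, 0, 0, -0.035, -0.034, 0, 0, 0, 0, -0.055, -0.034, 0, 0, 0, 0, -0.07, -0.045, 0, 0, 0, 0, -0.075, -0.09, 0, 0, 0, 0],
)

```text
time: 13.95
ee_pos: [0.4756, 0.1299, 0.2588]
eef_rot: [0.707, 0.029, -0.032, -0.706]
ft_force: [0.6, 0.9, -2.7]
width: 0.0097
```

```bash
python3 - <<'E'
from h import *
st()
s,p=snap('top','t6.png')
im=p['image'];hsv=cv2.cvtColor(im,cv2.COLOR_RGB2HSV)
m=np.zeros(im.shape[:2],np.uint8);m[195:260,375:440]=((hsv[...,1]>80)&(hsv[...,2]>110)&(hsv[...,0]>5)&(hsv[...,0]<22))[195:260,375:440]*255
n,l,ss,c=cv2.connectedComponentsWithStats(m);i=1+ss[1:,4].argmax();print(ss[i],c[i],onz(s,p,c[i][::-1],.003))
cv2.imwrite('pics/t6c.png',cv2.resize(im[120:280,270:450,::-1],None,fx=4,fy=3.6,interpolation=cv2.INTER_CUBIC))
E
```

```text
t 13.95 pos [0.4756 0.1299 0.2588] rack [-0.0757 -0.1106] head 4.9 tilt 0.26 F [ 0.6  0.9 -2.7] w 0.0097 q [-0.79 -0.    0.43  1.72  0.    1.43 -0.27]
[390 211  30  30 700] [404.89714286 225.28      ] [ 0.49485535 -0.21523608  0.003     ]
```

View pics/t6c.png

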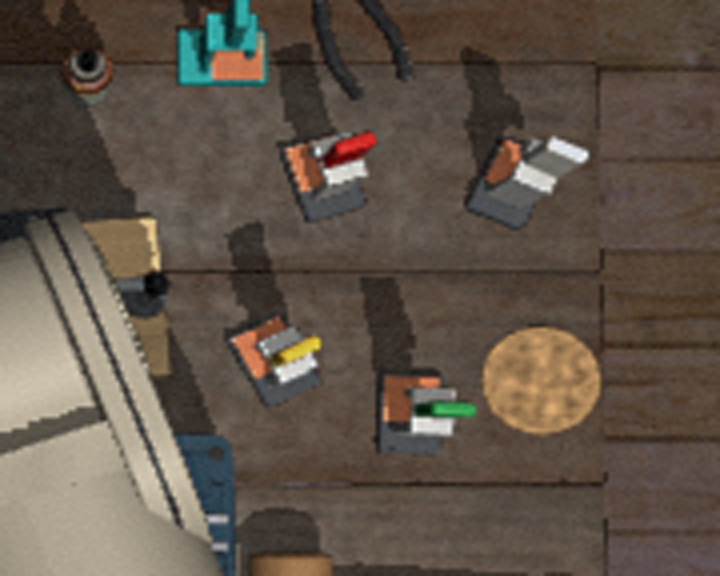

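```bash
python3 - <<'E'
from h import *
delta([.497,-.2145,.34],4.85);delta([.497,-.2145,.135],4.85)
E
```

```text
DELTA [-0.0103 -0.0747 -0.3453] [-0.16  0.02  0.28] dist 0.353
DELTA [-0.0113  0.1303 -0.3459] [-0.16  0.02  0.28] dist 0.37
```

arm_command(
  deltas=[0, -0.04, -0.005, 0, 0, 0, 0, -0.075, -0.03, 0, 0, 0.2, -0.003, -0.075, -0.075, 0, 0, 0.2, -0.005, -0.075, -0.125, 0, 0, 0.2, -0.007, -0.075, -0.175, 0, 0, 0.2, -0.009, -0.075, -0.225, 0, 0, 0.2, -0.01, -0.075, -0.275, 0, 0, 0.2, -0.01, -0.075, -0.315, 0, 0, 0.2],
)

```text
time: 15.0
ee_pos: [0.4943, -0.1867, 0.3352]
eef_rot: [0.707, 0.029, -0.03, -0.706]
ft_force: [1.2, 1.3, -2.7]
width: 0.0097
```

arm_command(
  deltas=[0, 0, -0.02, 0, 0, 0, 0, 0, -0.029, 0, 0, 0, 0, 0, -0.029, 0, 0, 0, 0, 0, -0.029, 0, 0, 0],
)

```text
time: 15.5
ee_pos: [0.4973, -0.2122, 0.3348]
eef_rot: [-0.706, -0.029, 0.032, 0.707]
ft_force: [0.1, 0.5, -1.9]
width: 0.0094
```

```bash
python3 - <<'E'
from h import *
st();delta([.497,-.2145,.135],4.85)
s,p=snap('wrist','w7.png')
s,p=snap('side','s7.png')
cv2.imwrite('pics/s7c.png',cv2.resize(p['image'][80:230,180:360,::-1],None,fx=4,fy=4,interpolation=cv2.INTER_CUBIC))
E
```

```text
t 15.5 pos [ 0.4973 -0.2122  0.3348] rack [-0.0831 -0.4533] head 4.95 tilt 0.2 F [ 0.1  0.5 -1.9] w 0.0094 q [-0.42  0.12  0.83  1.48 -0.09  1.59  0.49]
DELTA [ 0.0002  0.1998 -0.0024] [-0.03  0.1  -0.19] dist 0.2
```

View pics/w7.png

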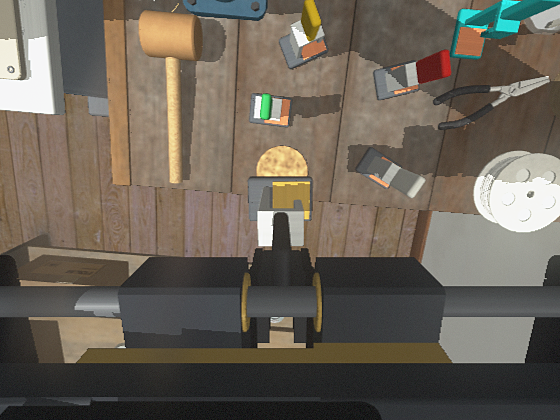

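View pics/s7c.png

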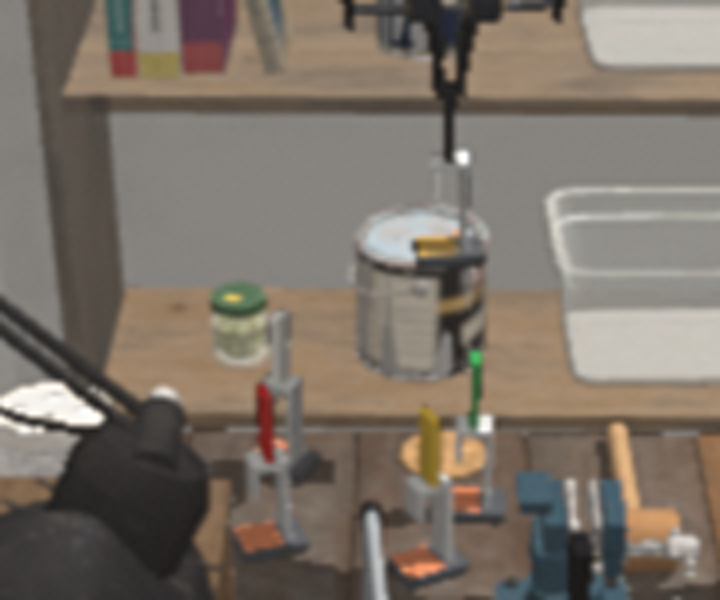

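```bash
python3 - <<'E'
from h import *
s,p=snap('wrist','w8.png')
for a in range(0,181,45):
    t=np.radians(a);print(a,np.round(proj(s,p,[.497+.04*np.cos(t),-.2145+.04*np.sin(t),.003])))
E
```

```text
0 [173. 307.]
45 [154. 301.]
90 [144. 284.]
135 [150. 265.]
180 [168. 256.]
```

arm_command(
  deltas=[0, 0.03, -0.004, 0, 0, 0, 0, 0.07, -0.004, 0, 0, 0, 0, 0.11, -0.004, 0, 0, 0, 0, 0.145, -0.004, 0, 0, -0.1, 0, 0.17, -0.004, 0, 0, -0.2, 0, 0.19, -0.004, 0, 0, -0.2, 0, 0.199, -0.004, 0, 0, -0.2, 0, 0.203, -0.004, 0, 0, -0.2],
)

```text
time: 16.65
ee_pos: [0.4968, -0.2171, 0.1318]
eef_rot: [-0.706, -0.03, 0.03, 0.707]
ft_force: [0.2, 0.8, -2.5]
width: 0.0098
```

arm_command(
  deltas=[0, 0.001, 0, 0, 0, 0, 0, 0.003, 0, 0, 0, 0, 0, 0.003, 0, 0, 0, 0],
)

```text
time: 17.02
ee_pos: [0.4968, -0.2174, 0.129]
eef_rot: [-0.706, -0.03, 0.03, 0.707]
ft_force: [0.7, 0.3, -2.2]
width: 0.0096
```

```bash
python3 - <<'E'
from h import *
st()
E
```

```text
t 17.025 pos [ 0.4968 -0.2174  0.129 ] rack [-0.084  -0.4584] head 4.87 tilt 0.02 F [ 0.7  0.3 -2.2] w 0.0096 q [-0.37  0.25  0.8   1.81 -0.19  1.17  0.58]
```

Still carrying the weight, so I lower 1–2 mm more before release.

arm_command(
  deltas=[0, 0.001, 0, 0, 0, 0, 0, 0.0015, 0, 0, 0, 0, 0, 0.0015, 0, 0, 0, 0],
)

```text
time: 17.4
ee_pos: [0.4975, -0.2177, 0.1286]
eef_rot: [0.707, 0.031, -0.029, -0.706]
ft_force: [-2.8, 0.8, 8.1]
width: 0.0095
```

```bash
python3 - <<'E'
from h import *
st()
E
```

```text
t 17.4 pos [ 0.4975 -0.2177  0.1286] rack [-0.0833 -0.4588] head 4.87 tilt 0.12 F [-2.8  0.8  8.1] w 0.0095 q [-0.37  0.25  0.8   1.81 -0.19  1.17  0.58]
```

Contact. Release and rise.

arm_command(
  deltas=[0, -0.001, 0, 0, 0, 0, 0, -0.001, 0, 0, 0, 0, 0, -0.001, 0, 0, 0, 0, 0, -0.001, 0, 0, 0, 0],
  hand=0.4,
)

```text
time: 17.9
ee_pos: [0.4966, -0.2173, 0.1282]
eef_rot: [-0.706, -0.03, 0.03, 0.706]
ft_force: [0.7, -0.0, 0.6]
width: 0.0335
```

arm_command(
  deltas=[0, -0.01, 0, 0, 0, 0, 0, -0.03, 0, 0, 0, 0, 0, -0.06, 0, 0, 0, 0, 0, -0.1, 0, 0, 0, 0, 0, -0.14, 0, 0, 0, 0, 0, -0.17, 0, 0, 0, 0, 0, -0.17, -0.03, 0, 0, 0, 0, -0.17, -0.03, 0, 0, 0],
)

```text
time: 18.9
ee_pos: [0.4987, -0.2494, 0.2992]
eef_rot: [0.707, 0.029, -0.029, -0.706]
ft_force: [0.4, 0.1, 0.5]
width: 0.0347
```

```bash
python3 - <<'E'
from h import *
st()
s,p=snap('wrist','w9.png')
for q in ['tab_green','tab_yellow','tab_red','tab_white']:
    for d in r.regions_of(p,q)[:2]: print(q,np.round(d['centre'],1),round(float(d['conf']),2),onz(s,p,d['centre'],.13)[:2])
E
```

```text
t 18.9 pos [ 0.4987 -0.2494  0.2992] rack [-0.0848 -0.4905] head 4.68 tilt 0.08 F [0.4 0.1 0.5] w 0.0347 q [-0.36  0.17  0.86  1.51 -0.13  1.52  0.58]
tab_green [ 78.5 266.8] 0.68 [ 0.47564297 -0.13808918]
tab_yellow [ 13.9 303. ] 0.85 [ 0.50574068 -0.07852772]
tab_yellow [ 36.3 427. ] 0.59 [ 0.62640047 -0.08775641]
tab_red [ 34.4 427.4] 0.73 [ 0.62645146 -0.08610102]
tab_red [ 78.9 267.1] 0.3 [ 0.47596559 -0.13843363]
tab_white [147.7 401.4] 0.9 [ 0.6208956  -0.19388855]
tab_white [ 72.4 267.4] 0.22 [ 0.47583886 -0.13244283]
```

View pics/w9.png

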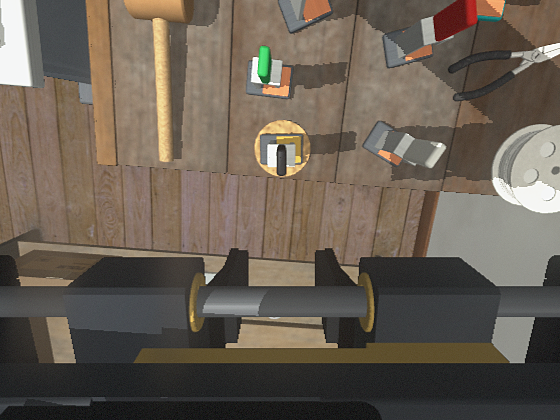

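```bash
cat > fitc.py <<'E'
from h import *
from scipy.optimize import least_squares
def model_pts(x,y,yaw,z0=0.):
    c,s=np.cos(yaw),np.sin(yaw)
    P=[(a,b,h) for a in(-.03,.03) for b in(-.021,.021) for h in(0,.012)]
    P+=[(a,b,h) for a in(-.005,.005) for b in(-.013,.013) for h in(.093,.16)]
    return np.array([(x+c*a-s*b,y+s*a+c*b,h+z0) for a,b,h in P])
def overlay(s,p,x,y,yaw,fn,box,f,z0=0.,img=None):
    im=(p['image'][:,:,::-1].copy() if img is None else img); r0,r1,c0,c1=box
    im=cv2.resize(im[r0:r1,c0:c1],None,fx=f,fy=f,interpolation=cv2.INTER_CUBIC)
    Q=np.array([proj(s,p,q) for q in model_pts(x,y,yaw,z0)]);Q=((Q-[r0,c0]+.5)*f)[:,::-1].astype(int)
    for o in(0,8):
        for a,b in [(0,1),(2,3),(4,5),(6,7),(0,2),(1,3),(4,6),(5,7),(0,4),(1,5),(2,6),(3,7)]:
            cv2.line(im,tuple(Q[o+a].tolist()),tuple(Q[o+b].tolist()),(255,0,255) if o else (0,255,255),1)
    cv2.imwrite('pics/'+fn,im)
E
python3 - <<'E'
from fitc import *
s,p=snap('wrist','w10.png');st()
print(onz(s,p,(82,271),.006))
overlay(s,p,.474,-.12,np.radians(-5),'w10o.png',(20,140,200,340),5)
s,p=snap('top','t10.png');print(onz(s,p,(235,374),.006))
overlay(s,p,.474,-.12,np.radians(-5),'t10o.png',(200,260,340,430),8)
E
```

```text
t 19.2 pos [ 0.4993 -0.2465  0.2982] rack [-0.0839 -0.4876] head 4.93 tilt 0.03 F [-0.1  0.5  0.1] w 0.0346 q [-0.36  0.17  0.86  1.51 -0.13  1.52  0.58]
[ 0.47546307 -0.12570286  0.006     ]
[ 0.46864148 -0.13164585  0.006     ]
```

View pics/w10o.png

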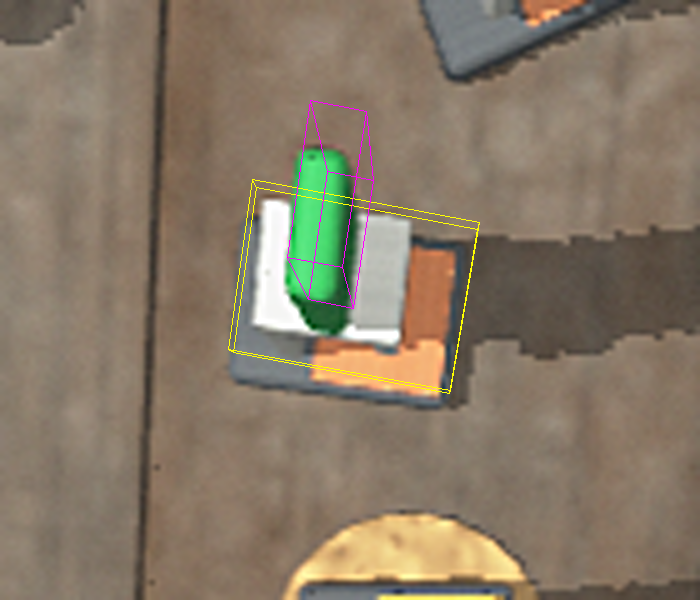

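View pics/t10o.png

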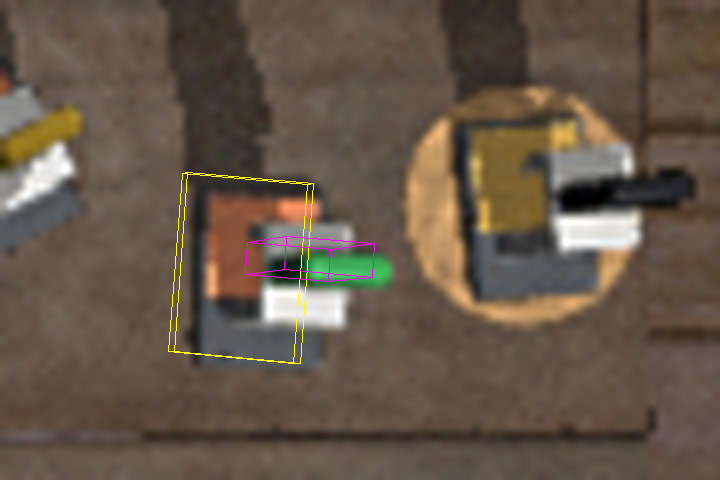

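```bash
python3 - <<'E'
from h import *
delta([.473,-.127,.24],-2.5);delta([.473,-.127,.126],-2.5)
E
```

```text
DELTA [-0.0159  0.0583  0.1214] [-0.03  7.42 -0.  ] dist 0.136
DELTA [-0.0159  0.1723  0.1213] [-0.03  7.42 -0.  ] dist 0.211
```

arm_command(
  deltas=[-0.005, 0.0, 0.03, 0, 2, 0, -0.01, 0.01, 0.075, 0, 5, 0, -0.016, 0.03, 0.11, 0, 7.4, 0, -0.016, 0.06, 0.1213, 0, 7.4, 0, -0.016, 0.1, 0.1213, 0, 7.4, 0, -0.016, 0.13, 0.1213, 0, 7.4, 0, -0.016, 0.13, 0.1213, 0, 7.4, 0],
)

```text
time: 20.12
ee_pos: [0.4716, -0.1273, 0.1669]
eef_rot: [0.707, -0.017, 0.014, -0.707]
ft_force: [-0.5, 0.3, 1.2]
width: 0.0349
```

```bash
python3 - <<'E'
from h import *
st();delta([.473,-.127,.126],-2.5)
s,p=snap('wrist','w11.png')
E
```

```text
t 20.125 pos [ 0.4716 -0.1273  0.1669] rack [-0.1015 -0.3665] head -2.51 tilt 0.2 F [-0.5  0.3  1.2] w 0.0349 q [-0.57  0.04  0.76  1.88 -0.02  1.24  0.16]
DELTA [0.0015 0.0409 0.0004] [ 0.01 -0.01 -0.2 ] dist 0.041
```

View pics/w11.png

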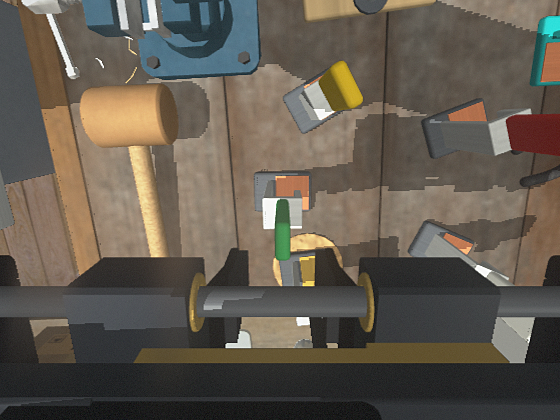

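arm_command(
  deltas=[0.001, 0.015, 0, 0, 0, 0, 0.001, 0.03, 0, 0, 0, -0.1, 0.001, 0.04, 0, 0, 0, -0.1, 0.001, 0.041, 0, 0, 0, -0.1],
)

```text
time: 20.68
ee_pos: [0.4735, -0.1278, 0.1266]
eef_rot: [0.707, -0.016, 0.016, -0.707]
ft_force: [-0.9, 0.5, 0.5]
width: 0.0346
```

arm_command(
  deltas=[0, 0, 0, 0, 0, 0, 0, 0, 0, 0, 0, 0, 0, 0, 0, 0, 0, 0, 0, 0, 0, 0, 0, 0, 0, 0, 0, 0, 0, 0],
  hand=0,
)

```text
time: 21.3
ee_pos: [0.474, -0.1278, 0.1275]
eef_rot: [-0.707, 0.015, -0.016, 0.707]
ft_force: [-1.2, 0.4, 3.1]
width: 0.0093
```

```bash
python3 - <<'E'
from h import *
st()
print('up'); delta([.473,-.127,.33],-2.5)
E
```

```text
t 21.3 pos [ 0.474  -0.1278  0.1275] rack [-0.0991 -0.3672] head -2.53 tilt 0.11 F [-1.2  0.4  3.1] w 0.0093 q [-0.55  0.09  0.77  1.93 -0.07  1.15  0.2 ]
up
DELTA [-0.0007 -0.2025  0.0008] [-0.01 -0.03  0.11] dist 0.203
```

```bash
python3 - <<'E'
from h import *
delta(rk(-.065,-.11,.33),4.85);delta(rk(-.065,-.11,.2055),4.85)
E
```

```text
DELTA [ 0.0011 -0.2024  0.2595] [-0.   -7.38  0.11] dist 0.329
DELTA [ 0.0009 -0.0779  0.2595] [-0.   -7.38  0.11] dist 0.271
```

arm_command(
  deltas=[0, -0.04, 0, 0, 0, 0, 0, -0.1, 0, 0, 0, 0.1, 0, -0.16, 0.005, 0, 0, 0.1, 0, -0.2, 0.03, 0, -1, 0.1, 0.001, -0.2, 0.075, 0, -3, 0.1, 0.001, -0.2, 0.125, 0, -5, 0.1, 0.001, -0.2, 0.175, 0, -7, 0.1, 0.001, -0.2, 0.225, 0, -7.4, 0.1],
)

```text
time: 22.3
ee_pos: [0.4842, 0.0986, 0.3269]
eef_rot: [-0.706, -0.03, 0.03, 0.706]
ft_force: [1.1, -0.2, -2.0]
width: 0.0097
```

arm_command(
  deltas=[0, 0, 0.02, 0, 0, 0, 0, 0.01, 0.034, 0, 0, 0, 0, 0.04, 0.034, 0, 0, 0, 0, 0.08, 0.034, 0, 0, 0, 0, 0.105, 0.034, 0, 0, 0, 0, 0.12, 0.034, 0, 0, 0, 0, 0.12, 0.034, 0, 0, 0],
)

```text
time: 23.18
ee_pos: [0.4813, 0.13, 0.2067]
eef_rot: [0.707, 0.029, -0.03, -0.706]
ft_force: [0.4, 0.3, -2.8]
width: 0.0096
```

```bash
python3 - <<'E'
from h import *
st();delta(rk(-.065,-.11,.2055),4.85)
s,p=snap('wrist','w12.png')
s,p=snap('side','s12.png')
cv2.imwrite('pics/s12c.png',cv2.resize(p['image'][130:330,200:400,::-1],None,fx=3,fy=3,interpolation=cv2.INTER_CUBIC))
E
```

```text
t 23.175 pos [0.4813 0.13   0.2067] rack [-0.07   -0.1109] head 4.81 tilt 0.08 F [ 0.4  0.3 -2.8] w 0.0096 q [-0.82  0.03  0.48  1.79 -0.02  1.32 -0.25]
DELTA [0.005  0.0012 0.0009] [ 0.04 -0.04 -0.07] dist 0.005
```

View pics/w12.png

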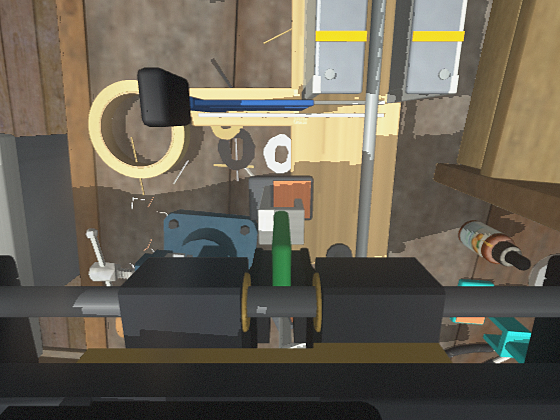

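View pics/s12c.png

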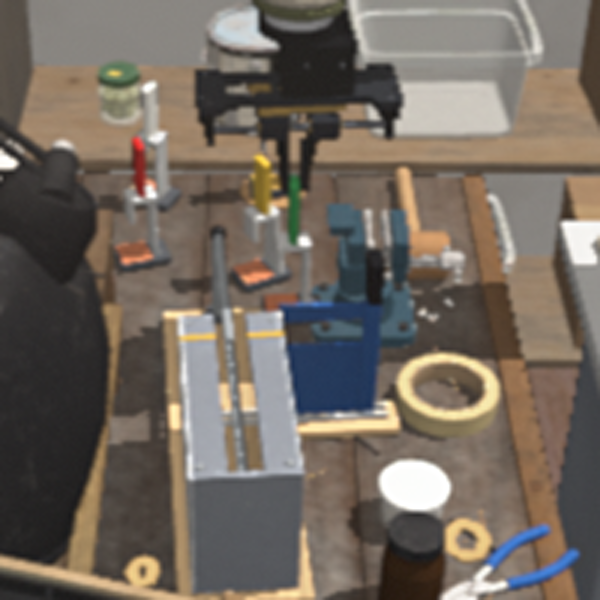

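arm_command(
  deltas=[0.015, 0, 0, 0, 0, 0, 0.035, 0, 0, 0, 0, 0, 0.055, 0, 0, 0, 0, 0, 0.07, 0, 0, 0, 0, 0, 0.071, 0.01, 0, 0, 0, 0, 0.071, 0.022, 0, 0, 0, 0, 0.071, 0.033, 0, 0, 0, 0, 0.071, 0.033, 0, 0, 0, 0],
)

```text
time: 24.28
ee_pos: [0.5514, 0.1367, 0.1733]
eef_rot: [0.707, 0.029, -0.031, -0.706]
ft_force: [-0.4, 0.4, -2.7]
width: 0.0095
```

```bash
python3 - <<'E'
from h import *
st();delta(rk(0.0015,.165,.171),4.85)
s,p=snap('wrist','w13.png')
E
```

```text
t 24.275 pos [0.5514 0.1367 0.1733] rack [ 0.0004 -0.1102] head 4.88 tilt 0.11 F [-0.4  0.4 -2.7] w 0.0095 q [-0.76  0.23  0.52  1.67 -0.12  1.27 -0.14]
DELTA [0.0013 0.0022 0.2752] [ 0.02  0.03 -0.11] dist 0.275
```

View pics/w13.png

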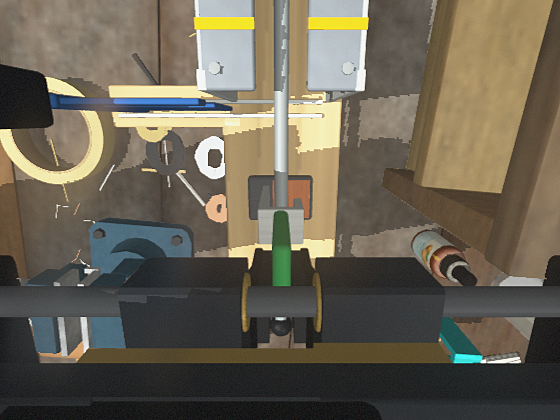

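```bash
python3 - <<'E'
from h import *
s,p=snap('top','t13.png');cv2.imwrite('pics/t13c.png',cv2.resize(p['image'][120:240,130:330,::-1],None,fx=4,fy=4))
for z in(0,.1,.2,.3,.4): print(z,onz(s,p,(165,262),z)[:2])
s,p=snap('wrist','w14.png')
for z in(0,.1,.2,.3,.4): print(z,onz(s,p,(190,384),z)[:2])
E
```

```text
0 [0.6582245  0.16894919]
0.1 [0.64240967 0.16443884]
0.2 [0.62659484 0.15992849]
0.3 [0.61078001 0.15541814]
0.4 [0.59496518 0.15090779]
0 [0.66548816 0.14600069]
0.1 [0.63259472 0.16395206]
0.2 [0.59970128 0.18190343]
0.3 [0.56680784 0.19985479]
0.4 [0.5339144  0.21780616]
```

View pics/t13c.png

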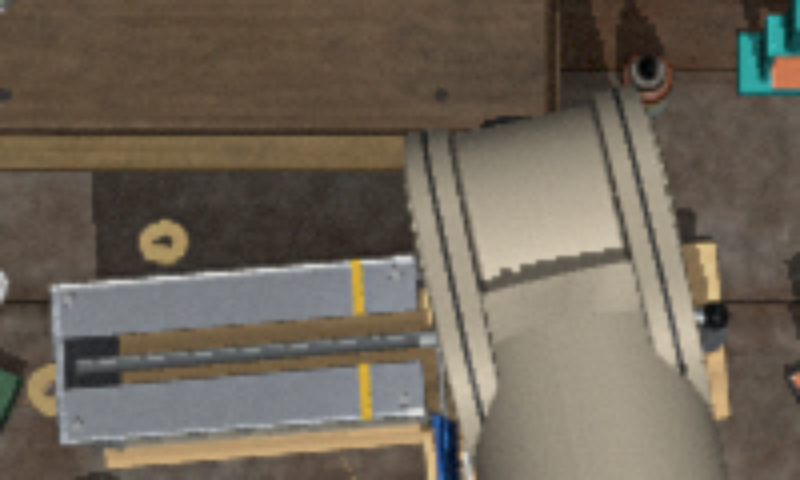

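View pics/side0.png

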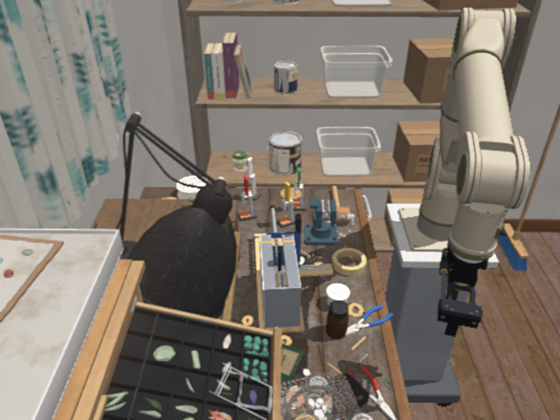

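arm_command(
  deltas=[0.001, 0.002, 0.015, 0, 0, 0, 0.001, 0.002, 0.045, 0, 0, 0, 0.001, 0.002, 0.08, 0, 0, 0, 0.001, 0.002, 0.115, 0, 0, 0, 0.001, 0.002, 0.15, 0, 0, 0, 0.001, 0.002, 0.185, 0, 0, 0, 0.001, 0.002, 0.215, 0, 0, 0, 0.001, 0.002, 0.235, 0, 0, 0],
)

```text
time: 25.42
ee_pos: [0.5323, 0.374, 0.1721]
eef_rot: [-0.706, -0.031, 0.031, 0.707]
ft_force: [-0.2, -0.7, -1.9]
width: 0.0097
```

```bash
python3 - <<'E'
from h import *
st();delta(rk(0.001,.17,.171),4.85)
E
```

```text
t 25.425 pos [0.5323 0.374  0.1721] rack [0.0015 0.1278] head 5.01 tilt 0.05 F [-0.2 -0.7 -1.9] w 0.0097 q [-0.98  0.42  0.4   1.44 -0.17  1.32 -0.48]
DELTA [-0.0003  0.0011  0.0422] [-0.04  0.16 -0.03] dist 0.042
```

arm_command(
  deltas=[0, 0, 0.01, 0, 0, 0, 0, 0, 0.02, 0, 0, 0, 0, 0, 0.03, 0, 0, 0, 0, 0, 0.037, 0, 0, 0, 0, 0.002, 0.038, 0, 0, 0, 0, 0.004, 0.038, 0, 0, 0, 0, 0.005, 0.038, 0, 0, 0],
)

```text
time: 26.3
ee_pos: [0.5305, 0.4084, 0.1673]
eef_rot: [0.707, 0.03, -0.03, -0.706]
ft_force: [-0.1, -0.1, 1.4]
width: 0.0096
```

```bash
python3 - <<'E'
from h import *
st()
s,p=snap('wrist','w15.png')
E
```

```text
t 26.3 pos [0.5305 0.4084 0.1673] rack [0.0025 0.1623] head 4.83 tilt 0.02 F [-0.1 -0.1  1.4] w 0.0096 q [-1.    0.46  0.39  1.39 -0.18  1.33 -0.52]
```

View pics/w15.png

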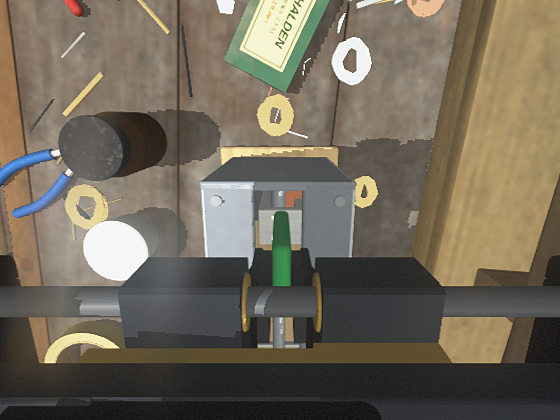

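arm_command(
  deltas=[-0.001, -0.001, 0.005, 0, 0, 0, -0.001, -0.001, 0.009, 0, 0, 0, -0.001, 0, 0.009, 0, 0, 0, -0.001, 0, 0.009, 0, 0, 0],
)

```text
time: 26.85
ee_pos: [0.5285, 0.4179, 0.1673]
eef_rot: [0.706, 0.03, -0.03, -0.706]
ft_force: [0.4, -0.2, -1.8]
width: 0.01
```

arm_command(
  deltas=[0, 0, 0, 0, 0, 0, 0, 0, 0, 0, 0, 0, 0, 0, 0, 0, 0, 0, 0, 0, 0, 0, 0, 0],
  hand=0.4,
)

```text
time: 27.35
ee_pos: [0.5285, 0.4179, 0.1674]
eef_rot: [-0.706, -0.03, 0.03, 0.707]
ft_force: [-0.6, -0.7, 0.2]
width: 0.0334
```

arm_command(
  deltas=[0, -0.015, 0, 0, 0, 0, 0, -0.04, 0, 0, 0, 0, 0, -0.08, -0.01, 0, 0, 0, 0, -0.12, -0.05, 0, 0, 0, 0, -0.14, -0.1, 0, 0, 0, 0, -0.14, -0.15, 0, 0, 0, 0, -0.14, -0.2, 0, 0, 0, 0, -0.14, -0.24, 0, 0, 0],
)

```text
time: 28.35
ee_pos: [0.5492, 0.1763, 0.3089]
eef_rot: [-0.706, -0.03, 0.029, 0.707]
ft_force: [0.2, 0.9, -0.6]
width: 0.0346
```

```bash
python3 - <<'E'
from h import *
st()
s,p=snap('wrist','w16.png');s,p=snap('side','s16.png')
cv2.imwrite('pics/s16c.png',cv2.resize(p['image'][130:330,200:400,::-1],None,fx=3,fy=3,interpolation=cv2.INTER_CUBIC))
E
```

```text
t 28.35 pos [0.5492 0.1763 0.3089] rack [ 0.0015 -0.0706] head 4.78 tilt 0.11 F [ 0.2  0.9 -0.6] w 0.0346 q [-0.82  0.19  0.51  1.43 -0.1   1.54 -0.23]
```

View pics/w16.png

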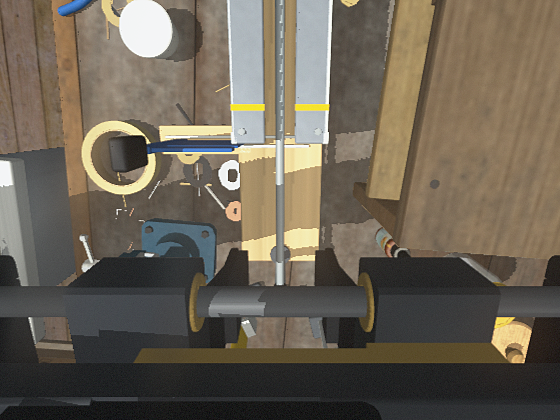

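View pics/s16c.png

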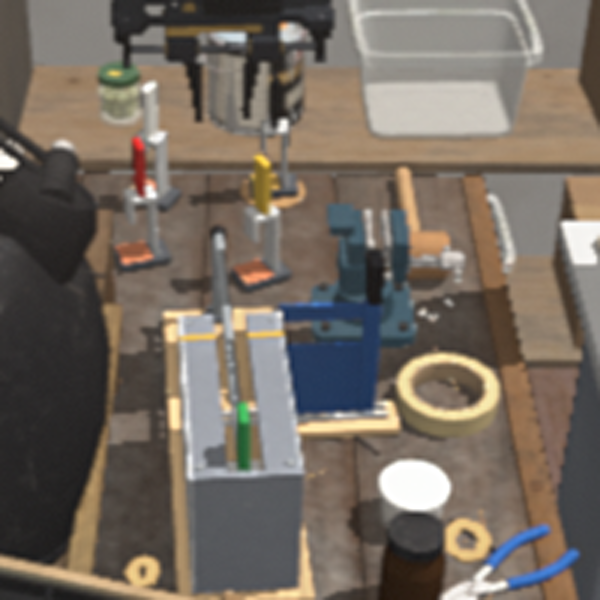

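```bash
python3 - <<'E'
from h import *
delta([.52,-.13,.3],4.85)
E
```

```text
DELTA [-0.0534  0.0094 -0.2996] [ 0.01 -0.42  0.15] dist 0.304
```

arm_command(
  deltas=[-0.003, 0, -0.02, 0, 0, 0, -0.011, 0, -0.06, 0, 0, 0, -0.02, 0, -0.11, 0, 0, 0, -0.028, 0, -0.16, 0, 0, 0, -0.037, 0, -0.21, 0, 0, 0, -0.046, 0, -0.255, 0, 0, 0, -0.053, 0.005, -0.285, 0, 0, 0, -0.053, 0.01, -0.298, 0, 0, 0],
)

```text
time: 29.45
ee_pos: [0.5209, -0.1245, 0.2977]
eef_rot: [-0.706, -0.03, 0.029, 0.707]
ft_force: [0.3, 1.6, 0.2]
width: 0.0351
```

arm_command(
  deltas=[0, 0, 0, 0, 0, 0, 0, 0, 0, 0, 0, 0],
)

```text
time: 29.7
ee_pos: [0.5218, -0.121, 0.2973]
eef_rot: [-0.706, -0.031, 0.031, 0.706]
ft_force: [-0.2, -0.0, -0.4]
width: 0.0349
```

```bash
python3 - <<'E'
from fitc import *
st();s,p=snap('wrist','w17.png')
for q,z in [('tab_yellow',.13),('tab_red',.13),('tab_white',.13)]:
    for d in r.regions_of(p,q)[:2]: print(q,np.round(d['centre'],1),round(float(d['conf']),2),onz(s,p,d['centre'],z)[:2])
im=p['image'][:,:,::-1].copy()
import pickle;pickle.dump((s,{k:np.array(v) for k,v in p.items()}),open('w17.pkl','wb'))
E
```

```text
t 29.7 pos [ 0.5218 -0.121   0.2973] rack [-0.0509 -0.3645] head 5.01 tilt 0.02 F [-0.2 -0.  -0.4] w 0.0349 q [-0.52  0.1   0.72  1.56 -0.06  1.51  0.29]
tab_yellow [112.2 279.5] 0.59 [ 0.51329014 -0.04032784]
tab_red [ 93.3 465.5] 0.78 [ 0.69667322 -0.00606047]
tab_red [147.5 388.6] 0.66 [ 0.62954554 -0.06539805]
tab_white [234.3 363.1] 0.66 [ 0.61785357 -0.16242012]
```

View pics/w17.png

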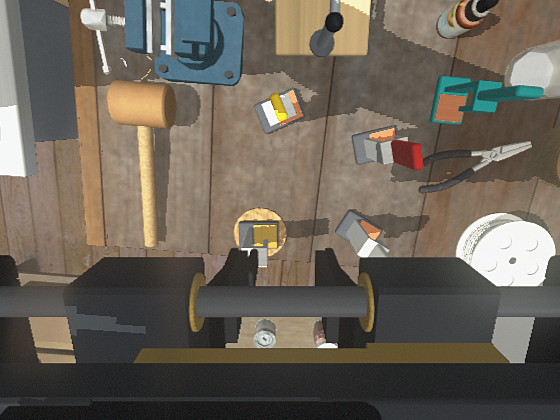

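```bash
cat > ov.py <<'E'
from fitc import *
import pickle,sys
s,p=pickle.load(open('w17.pkl','rb'))
for n,(x,y,a),box in [('y',eval(sys.argv[1]),(75,145,240,320)),('r',eval(sys.argv[2]),(110,185,340,430)),('w',eval(sys.argv[3]),(195,270,320,400))]:
    overlay(s,p,x,y,np.radians(a),'o_%s.png'%n,box,5)
a=[cv2.imread('pics/o_%s.png'%n) for n in 'yrw']
h=375;c=np.zeros((h,0,3),np.uint8)
for i in a: c=np.hstack([c,np.vstack([i,np.zeros((h-i.shape[0],i.shape[1],3),np.uint8)])])
cv2.imwrite('pics/'+sys.argv[4],cv2.resize(c,None,fx=.64,fy=.64,interpolation=cv2.INTER_AREA));print(c.shape)
E
python3 ov.py '(.51,-.045,25)' '(.627,-.078,20)' '(.614,-.178,-30)' ov1.png
```

```text
(375, 1250, 3)
```

View pics/ov1.png

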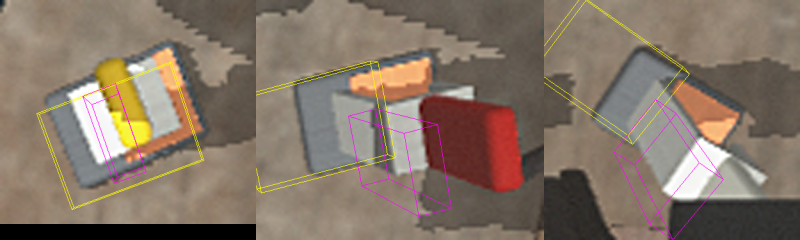

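```bash
sed -i 's/(110,185,340,430)/(110,185,345,435)/' ov.py; python3 ov.py '(.515,-.035,29)' '(.651,-.073,20)' '(.639,-.2,-25)' ov2.png
```

```text
(375, 1250, 3)
```

View pics/ov2.png

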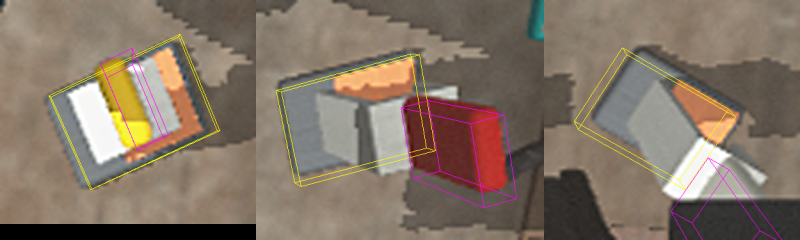

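```bash
python3 - <<'E'
from h import *
st();delta([.512,-.035,.18],27)
E
```

```text
t 29.9 pos [ 0.5216 -0.1218  0.2974] rack [-0.0512 -0.3652] head 4.96 tilt 0.0 F [ 0.3  0.6 -0. ] w 0.0348 q [-0.52  0.1   0.73  1.56 -0.06  1.51  0.29]
DELTA [-0.0021  0.1174  0.0873] [  0.   -22.04   0.  ] dist 0.146
```

arm_command(
  deltas=[0, 0, 0.03, 0, -7, 0, -0.001, 0.02, 0.07, 0, -15, 0, -0.002, 0.05, 0.087, 0, -22, 0, -0.002, 0.09, 0.087, 0, -22, 0, -0.002, 0.117, 0.087, 0, -22, 0, -0.002, 0.117, 0.087, 0, -22, 0],
)

```text
time: 30.65
ee_pos: [0.5108, -0.0358, 0.179]
eef_rot: [-0.688, -0.163, 0.166, 0.688]
ft_force: [-0.7, 0.1, 0.3]
width: 0.0346
```

```bash
python3 - <<'E'
from fitc import *
st();s,p=snap('wrist','w18.png');delta([.512,-.035,.126],27)
overlay(s,p,.512,-.035,np.radians(27),'w18o.png',(130,330,200,380),3.5)
E
```

```text
t 30.65 pos [ 0.5108 -0.0358  0.179 ] rack [-0.0546 -0.2787] head 26.91 tilt 0.19 F [-0.7  0.1  0.3] w 0.0346 q [-0.6   0.09  0.63  1.81 -0.06  1.26  0.51]
DELTA [0.0007 0.0545 0.0008] [-0.   -0.11 -0.05] dist 0.055
```

View pics/w18o.png

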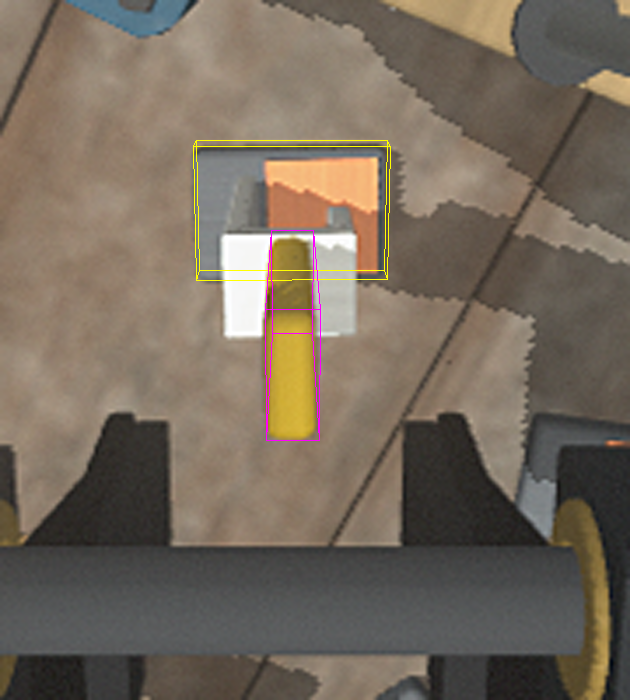

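arm_command(
  deltas=[0.001, 0.02, 0.001, 0, 0, 0, 0.001, 0.04, 0.001, 0, 0, 0, 0.001, 0.053, 0.001, 0, 0, 0, 0.001, 0.053, 0.001, 0, 0, 0],
)

```text
time: 31.2
ee_pos: [0.5124, -0.0348, 0.1276]
eef_rot: [0.688, 0.164, -0.164, -0.688]
ft_force: [-0.8, 0.4, -0.2]
width: 0.0349
```

arm_command(
  deltas=[0, 0, 0, 0, 0, 0, 0, 0, 0, 0, 0, 0, 0, 0, 0, 0, 0, 0, 0, 0, 0, 0, 0, 0, 0, 0, 0, 0, 0, 0],
  hand=0,
)

```text
time: 31.82
ee_pos: [0.5125, -0.0349, 0.1277]
eef_rot: [-0.688, -0.164, 0.164, 0.688]
ft_force: [-0.9, 0.0, 4.2]
width: 0.0096
```

```bash
python3 - <<'E'
from h import *
st()
delta(rk(-.068,-.11,.33),4.85);delta(rk(-.068,-.11,.206),4.85)
E
```

```text
t 31.825 pos [ 0.5125 -0.0349  0.1277] rack [-0.0529 -0.2779] head 26.87 tilt 0.02 F [-0.9  0.   4.2] w 0.0096 q [-0.59  0.15  0.63  1.87 -0.09  1.15  0.53]
DELTA [ 0.049  -0.2023  0.1613] [-0.000e+00  2.202e+01  2.000e-02] dist 0.263
DELTA [ 0.0489 -0.0783  0.1613] [-0.000e+00  2.202e+01  2.000e-02] dist 0.186
```

arm_command(
  deltas=[0, -0.04, 0, 0, 0, 0, 0, -0.1, 0, 0, 2, 0, 0.01, -0.15, 0.03, 0, 6, 0, 0.025, -0.17, 0.08, 0, 13, 0, 0.04, -0.17, 0.125, 0, 19, 0, 0.049, -0.17, 0.155, 0, 22, 0, 0.049, -0.13, 0.161, 0, 22, 0, 0.049, -0.09, 0.161, 0, 22, 0],
)

```text
time: 32.83
ee_pos: [0.4828, 0.1318, 0.2159]
eef_rot: [-0.706, -0.031, 0.031, 0.706]
ft_force: [0.8, -0.2, -2.6]
width: 0.0092
```

arm_command(
  deltas=[0, 0.012, 0, 0, 0, 0, 0, 0.012, 0, 0, 0, 0],
)

```text
time: 33.08
ee_pos: [0.4833, 0.1307, 0.2054]
eef_rot: [0.707, 0.03, -0.03, -0.706]
ft_force: [-0.2, 0.3, -2.9]
width: 0.0096
```

```bash
python3 - <<'E'
from h import *
st();delta(rk(.001,-.11,.206),4.85)
s,p=snap('wrist','w19.png')
E
```

```text
t 33.075 pos [0.4833 0.1307 0.2054] rack [-0.068  -0.1105] head 4.85 tilt 0.05 F [-0.2  0.3 -2.9] w 0.0096 q [-0.8   0.04  0.47  1.79 -0.02  1.32 -0.25]
DELTA [ 0.069  -0.0006  0.0005] [ 0.03  0.   -0.03] dist 0.069
```

View pics/w19.png

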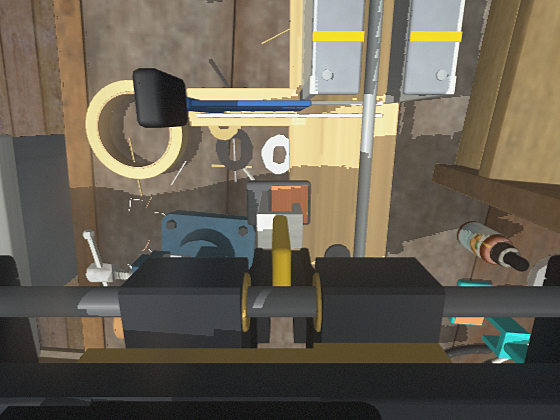

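Same picture as with green; hook on.

arm_command(
  deltas=[0.015, 0, 0, 0, 0, 0, 0.035, 0, 0, 0, 0, 0, 0.055, 0, 0, 0, 0, 0, 0.068, 0, 0, 0, 0, 0, 0.069, 0.01, 0, 0, 0, 0, 0.069, 0.022, 0, 0, 0, 0, 0.069, 0.034, 0, 0, 0, 0, 0.069, 0.034, 0, 0, 0, 0],
)

```text
time: 34.12
ee_pos: [0.551, 0.1366, 0.1701]
eef_rot: [0.707, 0.029, -0.031, -0.706]
ft_force: [-0.2, -0.1, -2.6]
width: 0.0094
```

```bash
python3 - <<'E'
from h import *
st();delta(rk(0.001,.12,.171),4.85)
s,p=snap('wrist','w20.png')
E
```

```text
t 34.125 pos [0.551  0.1366 0.1701] rack [-0.     -0.1103] head 4.88 tilt 0.13 F [-0.2 -0.1 -2.6] w 0.0094 q [-0.75  0.23  0.5   1.68 -0.12  1.26 -0.14]
DELTA [ 0.0011 -0.001   0.2303] [ 0.03  0.03 -0.12] dist 0.23
```

View pics/w20.png

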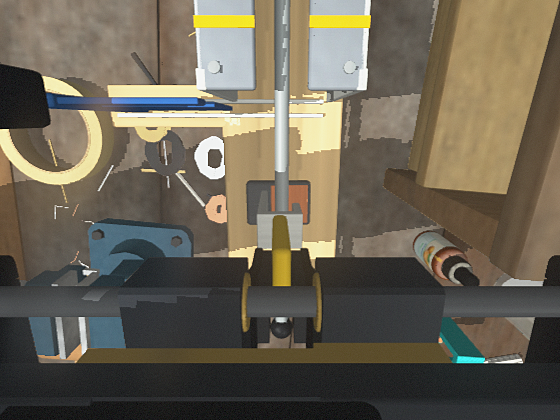

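arm_command(
  deltas=[0.001, -0.001, 0.015, 0, 0, 0, 0.001, -0.001, 0.045, 0, 0, 0, 0.001, -0.001, 0.08, 0, 0, 0, 0.001, -0.001, 0.115, 0, 0, 0, 0.001, -0.001, 0.15, 0, 0, 0, 0.001, -0.001, 0.18, 0, 0, 0, 0.001, -0.001, 0.205, 0, 0, 0, 0.001, -0.001, 0.22, 0, 0, 0],
)

```text
time: 35.17
ee_pos: [0.5339, 0.3582, 0.1724]
eef_rot: [-0.706, -0.031, 0.031, 0.707]
ft_force: [0.6, 0.2, -1.7]
width: 0.0096
```

arm_command(
  deltas=[0, 0, 0.005, 0, 0, 0, 0, 0, 0.01, 0, 0, 0, 0, 0.002, 0.014, 0, 0, 0, 0, 0.004, 0.016, 0, 0, 0, 0, 0.004, 0.016, 0, 0, 0],
)

```text
time: 35.8
ee_pos: [0.533, 0.3718, 0.1681]
eef_rot: [0.707, 0.03, -0.03, -0.706]
ft_force: [-0.1, 0.2, -2.7]
width: 0.0094
```

```bash
python3 - <<'E'
from h import *
st()
E
```

```text
t 35.8 pos [0.533  0.3718 0.1681] rack [0.0019 0.1256] head 4.86 tilt 0.02 F [-0.1  0.2 -2.7] w 0.0094 q [-0.97  0.41  0.39  1.45 -0.16  1.31 -0.48]
```

arm_command(
  deltas=[-0.001, 0.001, 0.001, 0, 0, 0, -0.001, 0.0015, 0.002, 0, 0, 0, -0.001, 0.0015, 0.002, 0, 0, 0],
)

```text
time: 36.17
ee_pos: [0.5325, 0.3736, 0.1675]
eef_rot: [-0.706, -0.03, 0.029, 0.706]
ft_force: [-0.2, -2.3, 4.5]
width: 0.0095
```

arm_command(
  deltas=[0, 0, 0, 0, 0, 0, 0, 0, 0, 0, 0, 0, 0, 0, 0, 0, 0, 0, 0, 0, 0, 0, 0, 0],
  hand=0.4,
)

```text
time: 36.67
ee_pos: [0.5318, 0.374, 0.1667]
eef_rot: [0.706, 0.03, -0.03, -0.706]
ft_force: [-0.2, 0.0, -0.3]
width: 0.0341
```

arm_command(
  deltas=[0, -0.015, 0, 0, 0, 0, 0, -0.04, 0, 0, 0, 0, 0, -0.08, -0.01, 0, 0, 0, 0, -0.12, -0.05, 0, 0, 0, 0, -0.14, -0.1, 0, 0, 0, 0, -0.14, -0.15, 0, 0, 0, 0, -0.14, -0.2, 0, 0, 0, 0, -0.14, -0.22, 0, 0, 0],
)

```text
time: 37.67
ee_pos: [0.5512, 0.151, 0.3086]
eef_rot: [-0.706, -0.029, 0.028, 0.707]
ft_force: [-0.3, 1.1, -0.4]
width: 0.0351
```

```bash
python3 - <<'E'
from h import *
st();delta([.6,-.15,.3],4.85)
s,p=snap('wrist','w21.png');s,p=snap('side','s21.png')
cv2.imwrite('pics/s21c.png',cv2.resize(p['image'][130:330,200:400,::-1],None,fx=3,fy=3,interpolation=cv2.INTER_CUBIC))
E
```

```text
t 37.675 pos [0.5512 0.151  0.3086] rack [ 0.0014 -0.0959] head 4.62 tilt 0.12 F [-0.3  1.1 -0.4] w 0.0351 q [-0.78  0.18  0.51  1.44 -0.09  1.54 -0.19]
DELTA [ 0.0244  0.0085 -0.304 ] [-0.03 -0.23  0.11] dist 0.305
```

View pics/s21c.png

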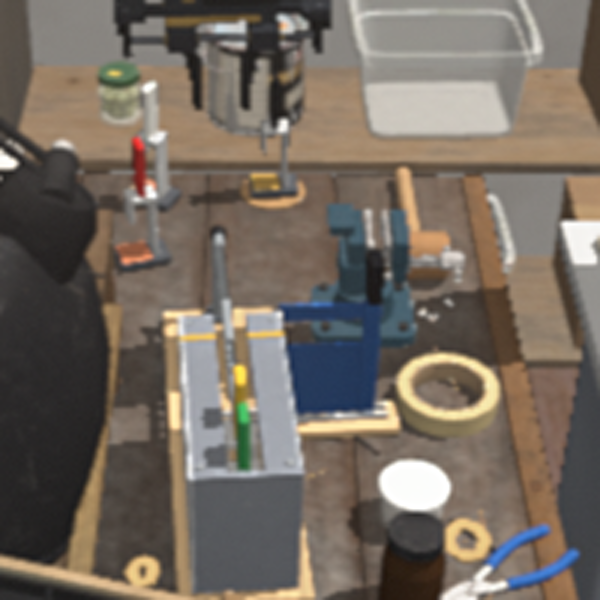

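arm_command(
  deltas=[0.001, 0, -0.02, 0, 0, 0, 0.01, 0, -0.06, 0, 0, 0, 0.017, 0, -0.11, 0, 0, 0, 0.025, 0, -0.16, 0, 0, 0, 0.035, 0, -0.21, 0, 0, 0, 0.044, 0, -0.255, 0, 0, 0, 0.05, 0.005, -0.285, 0, 0, 0, 0.055, 0.01, -0.31, 0, 0, 0],
)

```text
time: 38.78
ee_pos: [0.6322, -0.1503, 0.2963]
eef_rot: [0.707, 0.03, -0.031, -0.706]
ft_force: [1.0, -0.1, 0.5]
width: 0.0346
```

arm_command(
  deltas=[0, 0, 0, 0, 0, 0, 0, 0, 0, 0, 0, 0],
)

```text
time: 39.02
ee_pos: [0.632, -0.1482, 0.2967]
eef_rot: [-0.706, -0.031, 0.031, 0.707]
ft_force: [-0.2, 0.0, -0.4]
width: 0.0346
```

```bash
python3 - <<'E'
from fitc import *
import pickle
st();s,p=snap('wrist','w22.png')
pickle.dump((s,{k:np.array(v) for k,v in p.items()}),open('w22.pkl','wb'))
overlay(s,p,.649,-.07,np.radians(18),'w22o.png',(0,260,200,460),3)
overlay(s,p,.645,-.198,np.radians(-26),'w22p.png',(0,260,200,460),3,img=None)
E
```

```text
t 39.025 pos [ 0.632  -0.1482  0.2967] rack [ 0.0566 -0.4009] head 4.97 tilt 0.03 F [-0.2  0.  -0.4] w 0.0346 q [-0.3   0.41  0.67  1.25 -0.25  1.57  0.42]
```

View pics/w22o.png

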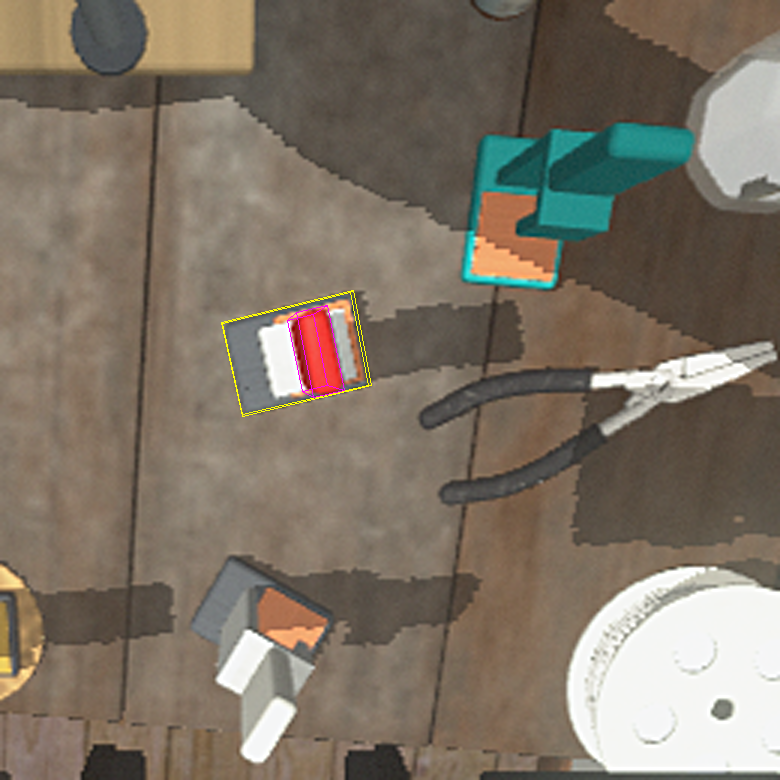

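```bash
python3 - <<'E'
from h import *
st();delta([.65,-.07,.18],18);delta([.65,-.07,.1275],18)
E
```

```text
t 39.075 pos [ 0.632  -0.148   0.2969] rack [ 0.0566 -0.4007] head 5.0 tilt 0.03 F [0.  1.1 0.1] w 0.0347 q [-0.3   0.41  0.67  1.25 -0.25  1.57  0.42]
DELTA [0.0247 0.117  0.076 ] [-3.0e-02 -1.3e+01  1.0e-02] dist 0.142
DELTA [0.0247 0.1695 0.076 ] [-3.0e-02 -1.3e+01  1.0e-02] dist 0.187
```

View pics/w22p.png

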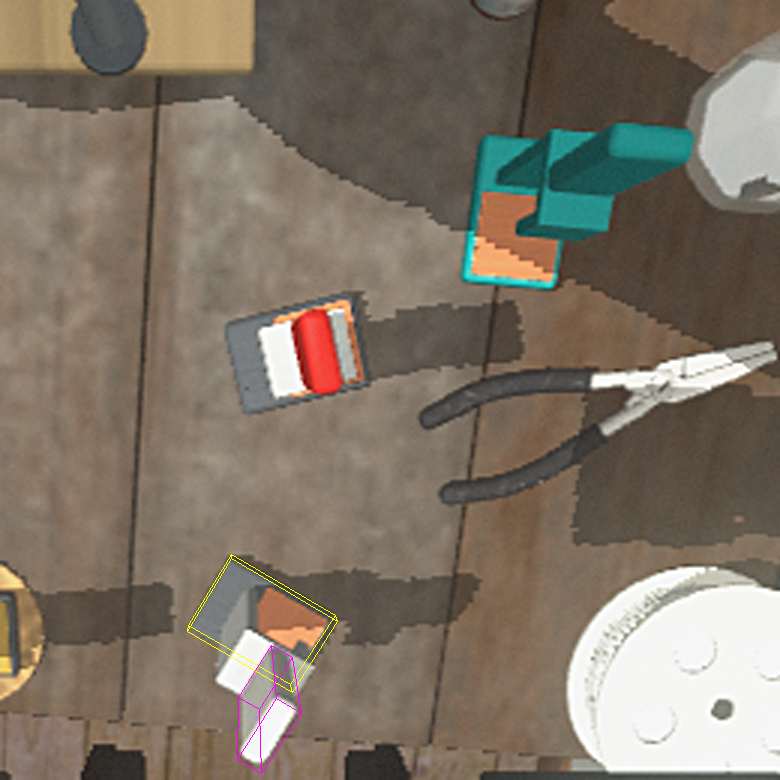

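arm_command(
  deltas=[0.005, 0, 0.02, 0, -4, 0, 0.015, 0.01, 0.055, 0, -9, 0, 0.0247, 0.04, 0.076, 0, -13, 0, 0.0247, 0.08, 0.076, 0, -13, 0, 0.0247, 0.11, 0.076, 0, -13, 0, 0.0247, 0.12, 0.076, 0, -13, 0, 0.0247, 0.12, 0.076, 0, -13, 0],
)

```text
time: 39.95
ee_pos: [0.65, -0.0704, 0.1772]
eef_rot: [-0.698, -0.111, 0.111, 0.699]
ft_force: [-0.2, -0.2, 0.7]
width: 0.0346
```

```bash
python3 - <<'E'
from fitc import *
st();s,p=snap('wrist','w23.png');delta([.65,-.07,.1275],18)
overlay(s,p,.65,-.07,np.radians(18),'w23o.png',(130,330,200,380),3.5)
E
```

```text
t 39.95 pos [ 0.65   -0.0704  0.1772] rack [ 0.0811 -0.3249] head 18.01 tilt 0.02 F [-0.2 -0.2  0.7] w 0.0346 q [-0.39  0.45  0.59  1.43 -0.25  1.34  0.53]
DELTA [-0.0002  0.0506  0.001 ] [ 0.01 -0.03  0.08] dist 0.051
```

View pics/w23o.png

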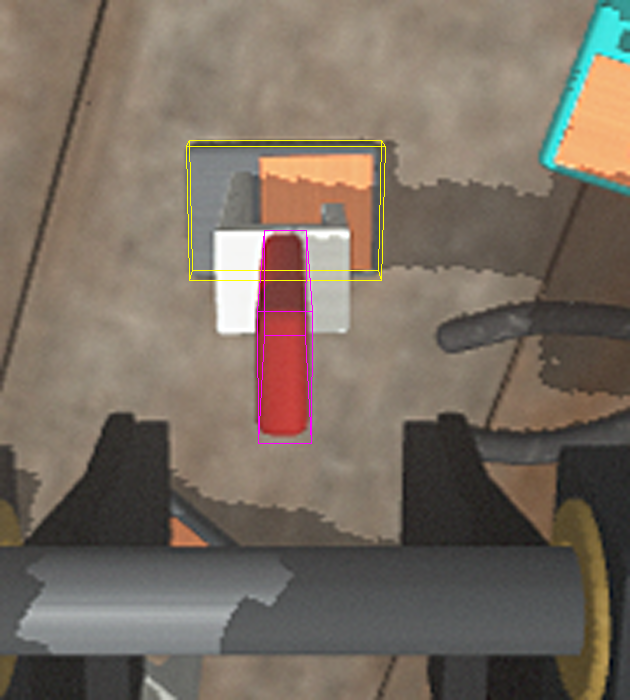

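arm_command(
  deltas=[0, 0.02, 0.001, 0, 0, 0, 0, 0.04, 0.001, 0, 0, 0, 0, 0.05, 0.001, 0, 0, 0, 0, 0.05, 0.001, 0, 0, 0],
)

```text
time: 40.5
ee_pos: [0.6489, -0.0707, 0.1257]
eef_rot: [-0.698, -0.109, 0.11, 0.699]
ft_force: [0.0, -0.5, -0.3]
width: 0.0348
```

arm_command(
  deltas=[0, 0, 0, 0, 0, 0, 0, 0, 0, 0, 0, 0, 0, 0, 0, 0, 0, 0, 0, 0, 0, 0, 0, 0, 0, 0, 0, 0, 0, 0],
  hand=0,
)

```text
time: 41.12
ee_pos: [0.6497, -0.0707, 0.1272]
eef_rot: [-0.699, -0.11, 0.11, 0.699]
ft_force: [-1.2, 0.8, 2.9]
width: 0.0095
```

```bash
python3 - <<'E'
from h import *
st()
delta(rk(-.068,-.11,.34),4.85);delta(rk(-.068,-.11,.206),4.85)
E
```

```text
t 41.125 pos [ 0.6497 -0.0707  0.1272] rack [ 0.0807 -0.3252] head 17.87 tilt 0.02 F [-1.2  0.8  2.9] w 0.0095 q [-0.38  0.48  0.57  1.5  -0.27  1.24  0.54]
DELTA [-0.0963 -0.2129  0.2432] [-0.   13.02  0.02] dist 0.337
DELTA [-0.0964 -0.0789  0.2432] [-0.   13.02  0.02] dist 0.273
```

arm_command(
  deltas=[0, -0.04, 0, 0, 0, 0, 0, -0.1, 0, 0, 0, 0, -0.005, -0.155, 0.01, 0, 2, 0, -0.02, -0.195, 0.045, 0, 4, 0, -0.038, -0.2, 0.09, 0, 6, 0, -0.056, -0.2, 0.14, 0, 8, 0, -0.075, -0.2, 0.185, 0, 10, 0, -0.09, -0.195, 0.225, 0, 13, 0],
)

```text
time: 42.12
ee_pos: [0.4934, 0.1172, 0.3217]
eef_rot: [-0.706, -0.03, 0.03, 0.707]
ft_force: [1.3, 1.5, -3.1]
width: 0.0099
```

```bash
python3 - <<'E'
from h import *
st()
delta(rk(-.068,-.11,.206),4.85)
E
```

```text
t 42.125 pos [0.4934 0.1172 0.3217] rack [-0.059  -0.1248] head 4.84 tilt 0.02 F [ 1.3  1.5 -3.1] w 0.0099 q [-0.81  0.01  0.5   1.58 -0.01  1.55 -0.23]
DELTA [-0.009   0.1157  0.0148] [-0.02 -0.01  0.  ] dist 0.117
```

arm_command(
  deltas=[-0.006, 0.02, 0.012, 0, 0, 0, -0.006, 0.06, 0.016, 0, 0, 0, -0.006, 0.095, 0.016, 0, 0, 0, -0.006, 0.116, 0.016, 0, 0, 0, -0.006, 0.117, 0.016, 0, 0, 0, -0.006, 0.117, 0.016, 0, 0, 0],
)

```text
time: 42.88
ee_pos: [0.4879, 0.1313, 0.2056]
eef_rot: [-0.706, -0.03, 0.03, 0.707]
ft_force: [-0.0, 0.2, -3.2]
width: 0.0094
```

```bash
python3 - <<'E'
from h import *
st();delta(rk(.001,-.11,.206),4.85)
s,p=snap('wrist','w24.png')
E
```

```text
t 42.875 pos [0.4879 0.1313 0.2056] rack [-0.0634 -0.1102] head 4.86 tilt 0.05 F [-0.   0.2 -3.2] w 0.0094 q [-0.82  0.05  0.49  1.78 -0.02  1.31 -0.24]
DELTA [ 0.0644 -0.0003  0.0002] [-0.02  0.01  0.05] dist 0.064
```

View pics/w24.png

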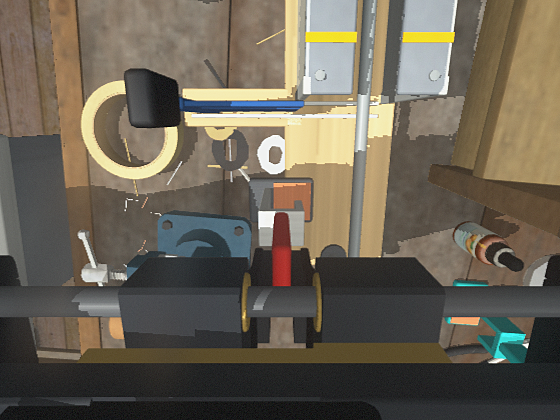

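arm_command(
  deltas=[0.015, 0, 0, 0, 0, 0, 0.035, 0, 0, 0, 0, 0, 0.055, 0, 0, 0, 0, 0, 0.064, 0, 0, 0, 0, 0, 0.0645, 0.01, 0, 0, 0, 0, 0.0645, 0.022, 0, 0, 0, 0, 0.0645, 0.034, 0, 0, 0, 0, 0.0645, 0.034, 0, 0, 0, 0],
)

```text
time: 43.92
ee_pos: [0.5507, 0.1366, 0.1696]
eef_rot: [0.707, 0.029, -0.031, -0.706]
ft_force: [-0.2, -0.4, -3.2]
width: 0.0091
```

```bash
python3 - <<'E'
from h import *
st();delta(rk(0.001,.084,.171),4.85)
s,p=snap('wrist','w25.png')
E
```

```text
t 43.925 pos [0.5507 0.1366 0.1696] rack [-0.0003 -0.1103] head 4.88 tilt 0.12 F [-0.2 -0.4 -3.2] w 0.0091 q [-0.76  0.23  0.51  1.68 -0.12  1.26 -0.14]
DELTA [ 0.0014 -0.0015  0.1943] [ 0.03  0.03 -0.12] dist 0.194
```

View pics/w25.png

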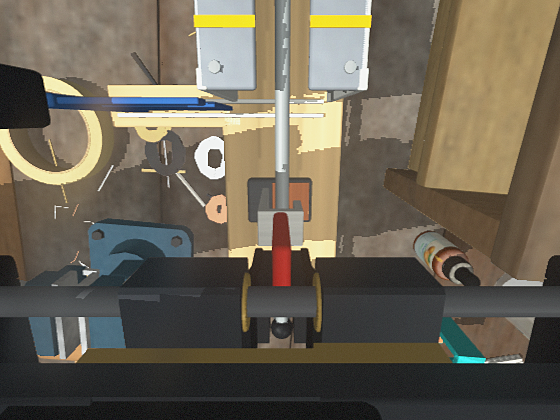

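arm_command(
  deltas=[0.001, -0.001, 0.015, 0, 0, 0, 0.001, -0.001, 0.045, 0, 0, 0, 0.001, -0.001, 0.08, 0, 0, 0, 0.001, -0.001, 0.11, 0, 0, 0, 0.001, -0.001, 0.14, 0, 0, 0, 0.001, -0.001, 0.165, 0, 0, 0, 0.001, -0.001, 0.18, 0, 0, 0, 0.001, 0.0, 0.188, 0, 0, 0],
)

```text
time: 44.98
ee_pos: [0.5368, 0.3249, 0.1709]
eef_rot: [0.706, 0.03, -0.03, -0.706]
ft_force: [-0.0, 0.3, -2.8]
width: 0.0098
```

arm_command(
  deltas=[0, 0.001, 0.003, 0, 0, 0, 0, 0.002, 0.005, 0, 0, 0, 0, 0.003, 0.005, 0, 0, 0, 0, 0.003, 0.005, 0, 0, 0],
)

```text
time: 45.48
ee_pos: [0.5365, 0.3286, 0.1678]
eef_rot: [0.707, 0.03, -0.03, -0.706]
ft_force: [0.5, -0.4, -2.3]
width: 0.0093
```

```bash
python3 - <<'E'
from h import *
st()
E
```

```text
t 45.475 pos [0.5365 0.3286 0.1678] rack [0.0018 0.0822] head 4.83 tilt 0.01 F [ 0.5 -0.4 -2.3] w 0.0093 q [-0.95  0.37  0.42  1.51 -0.15  1.29 -0.43]
```

arm_command(
  deltas=[-0.001, 0.001, 0.001, 0, 0, 0, -0.001, 0.002, 0.002, 0, 0, 0, -0.001, 0.002, 0.002, 0, 0, 0],
)

```text
time: 45.85
ee_pos: [0.5361, 0.3305, 0.1671]
eef_rot: [-0.706, -0.03, 0.029, 0.707]
ft_force: [0.6, -3.5, 5.6]
width: 0.0102
```

arm_command(
  deltas=[0, 0, 0, 0, 0, 0, 0, 0, 0, 0, 0, 0, 0, 0, 0, 0, 0, 0, 0, 0, 0, 0, 0, 0],
  hand=0.4,
)

```text
time: 46.35
ee_pos: [0.5351, 0.3311, 0.1658]
eef_rot: [0.706, 0.03, -0.03, -0.706]
ft_force: [0.2, -0.9, 0.5]
width: 0.0336
```

arm_command(
  deltas=[0, -0.015, 0, 0, 0, 0, 0, -0.04, 0, 0, 0, 0, 0, -0.08, -0.01, 0, 0, 0, 0, -0.12, -0.05, 0, 0, 0, 0, -0.14, -0.1, 0, 0, 0, 0, -0.14, -0.15, 0, 0, 0, 0, -0.14, -0.2, 0, 0, 0, 0, -0.14, -0.22, 0, 0, 0],
)

```text
time: 47.35
ee_pos: [0.5543, 0.1082, 0.3075]
eef_rot: [-0.706, -0.029, 0.028, 0.707]
ft_force: [-0.4, 1.0, 0.3]
width: 0.0349
```

```bash
python3 - <<'E'
from h import *
st();delta([.63,-.26,.3],4.85)
s,p=snap('side','s25.png')
cv2.imwrite('pics/s25c.png',cv2.resize(p['image'][130:330,200:400,::-1],None,fx=3,fy=3,interpolation=cv2.INTER_CUBIC))
E
```

```text
t 47.35 pos [0.5543 0.1082 0.3075] rack [ 0.0009 -0.1389] head 4.62 tilt 0.12 F [-0.4  1.   0.3] w 0.0349 q [-0.75  0.17  0.55  1.47 -0.09  1.53 -0.12]
DELTA [ 0.0457  0.0075 -0.3731] [-0.02 -0.23  0.11] dist 0.376
```

View pics/s25c.png

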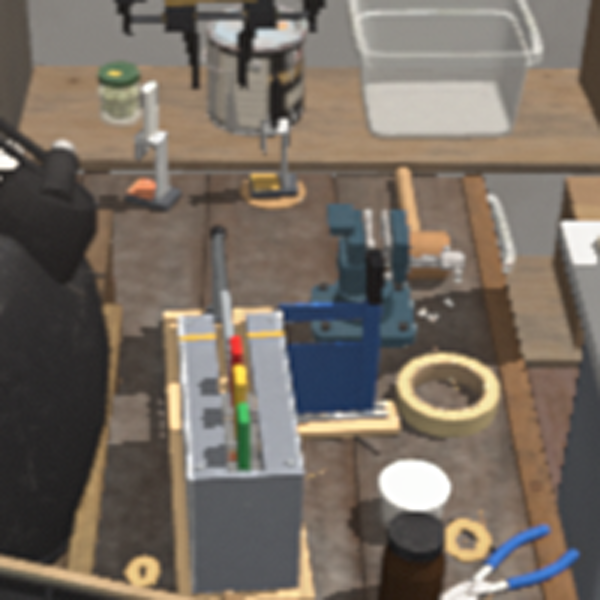

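```bash
python3 - <<'E'
from h import *
st();delta([.615,-.25,.29],-27)
E
```

```text
t 47.4 pos [0.5545 0.1068 0.3074] rack [ 0.001  -0.1403] head 4.56 tilt 0.1 F [-0.1 -2.9 -0.2] w 0.035 q [-0.75  0.17  0.55  1.47 -0.09  1.53 -0.12]
DELTA [ 0.0319  0.0175 -0.3605] [-2.000e-02  3.156e+01  1.000e-01] dist 0.362
```

arm_command(
  deltas=[0.001, 0, -0.02, 0, 2, 0, 0.006, 0, -0.06, 0, 6, 0, 0.011, 0, -0.11, 0, 10, 0, 0.016, 0, -0.16, 0, 15, 0, 0.021, 0, -0.21, 0, 19, 0, 0.026, 0, -0.26, 0, 24, 0, 0.03, 0.008, -0.31, 0, 28, 0, 0.032, 0.017, -0.35, 0, 31.5, 0],
)

```text
time: 48.4
ee_pos: [0.6162, -0.2353, 0.2884]
eef_rot: [0.688, -0.164, 0.163, -0.688]
ft_force: [0.7, 0.8, 0.5]
width: 0.0347
```

arm_command(
  deltas=[0, 0, 0, 0, 0, 0, 0, 0, 0, 0, 0, 0, 0, 0, 0, 0, 0, 0],
)

```text
time: 48.78
ee_pos: [0.6162, -0.2324, 0.2891]
eef_rot: [-0.688, 0.162, -0.162, 0.689]
ft_force: [-0.8, -0.6, -0.0]
width: 0.0349
```

```bash
python3 - <<'E'
from fitc import *
st();s,p=snap('wrist','w26.png')
overlay(s,p,.645,-.197,np.radians(-27),'w26o.png',(50,260,200,400),3.5)
E
```

```text
t 48.775 pos [ 0.6162 -0.2324  0.2891] rack [ 0.0337 -0.4835] head -26.47 tilt 0.05 F [-0.8 -0.6 -0. ] w 0.0349 q [-0.23  0.46  0.79  1.24 -0.32  1.57  0.04]
```

View pics/w26o.png

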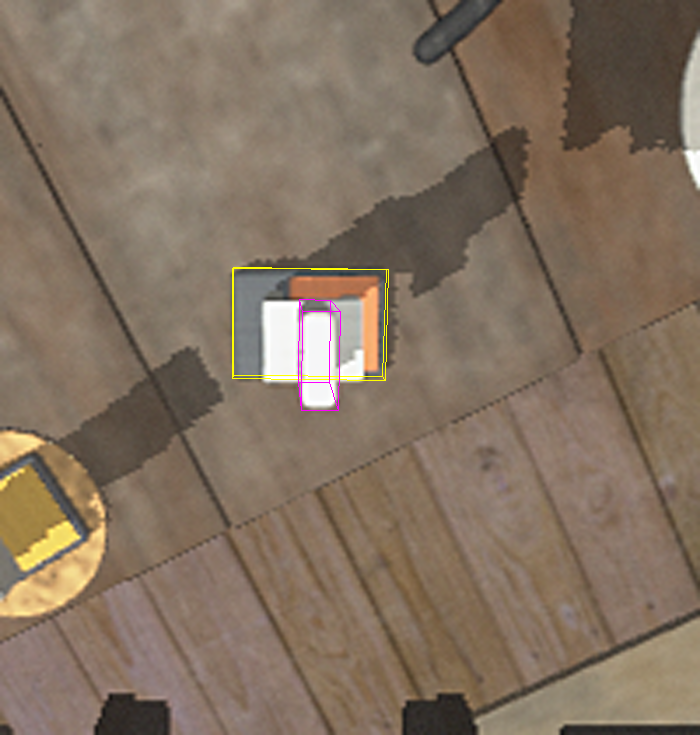

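```bash
python3 - <<'E'
from h import *
delta([.644,-.197,.18],-26.8)
E
```

```text
DELTA [0.009  0.1092 0.0442] [-0.04  0.31  0.02] dist 0.118
```

arm_command(
  deltas=[0.004, 0.0, 0.02, 0, 0, 0, 0.009, 0.03, 0.044, 0, 0.3, 0, 0.009, 0.07, 0.044, 0, 0.3, 0, 0.009, 0.1, 0.044, 0, 0.3, 0, 0.009, 0.11, 0.044, 0, 0.3, 0, 0.009, 0.11, 0.044, 0, 0.3, 0],
)

```text
time: 49.58
ee_pos: [0.6438, -0.198, 0.1791]
eef_rot: [-0.688, 0.164, -0.164, 0.688]
ft_force: [1.0, -0.1, 0.4]
width: 0.0348
```

```bash
python3 - <<'E'
from fitc import *
st();s,p=snap('wrist','w27.png');delta([.644,-.197,.1275],-26.8)
overlay(s,p,.644,-.197,np.radians(-26.8),'w27o.png',(130,330,200,380),3.5)
E
```

```text
t 49.575 pos [ 0.6438 -0.198   0.1791] rack [ 0.0641 -0.4515] head -26.87 tilt 0.01 F [ 1.  -0.1  0.4] w 0.0348 q [-0.28  0.53  0.75  1.38 -0.36  1.37  0.  ]
DELTA [-0.0008  0.0525  0.0013] [-0.02 -0.09  0.07] dist 0.053
```

View pics/w27o.png

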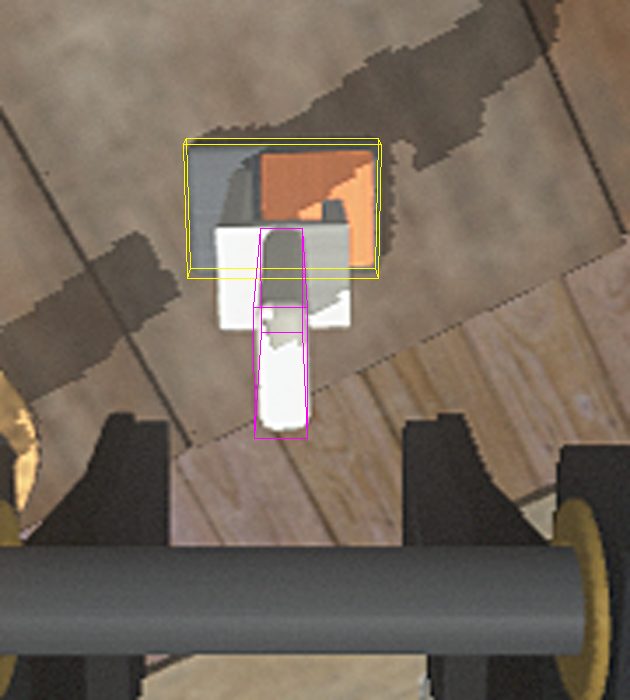

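arm_command(
  deltas=[0, 0.02, 0.002, 0, 0, 0, 0, 0.04, 0.002, 0, 0, 0, 0, 0.052, 0.002, 0, 0, 0, 0, 0.052, 0.002, 0, 0, 0],
)

```text
time: 50.12
ee_pos: [0.6435, -0.1969, 0.1255]
eef_rot: [0.688, -0.165, 0.164, -0.688]
ft_force: [0.6, -0.3, 0.7]
width: 0.0346
```

arm_command(
  deltas=[0, 0, 0, 0, 0, 0, 0, 0, 0, 0, 0, 0, 0, 0, 0, 0, 0, 0, 0, 0, 0, 0, 0, 0, 0, 0, 0, 0, 0, 0],
  hand=0,
)

```text
time: 50.75
ee_pos: [0.6444, -0.1971, 0.1272]
eef_rot: [-0.688, 0.164, -0.165, 0.688]
ft_force: [-0.7, 0.7, 3.4]
width: 0.0094
```

```bash
python3 - <<'E'
from h import *
st()
delta([.62,-.15,.34],-10);delta(rk(-.068,-.11,.34),4.85)
E
```

```text
t 50.75 pos [ 0.6444 -0.1971  0.1272] rack [ 0.0648 -0.4507] head -26.92 tilt 0.03 F [-0.7  0.7  3.4] w 0.0094 q [-0.27  0.57  0.73  1.44 -0.38  1.28  0.02]
DELTA [-0.0429 -0.2128  0.031 ] [-1.000e-02 -1.692e+01  3.000e-02] dist 0.219
DELTA [-0.2922 -0.2128  0.2198] [-1.000e-02 -3.177e+01  3.000e-02] dist 0.423
```

arm_command(
  deltas=[0, -0.04, 0, 0, 0, 0, 0, -0.1, 0, 0, 0, 0, -0.01, -0.155, 0.008, 0, -2, 0, -0.04, -0.195, 0.03, 0, -6, 0, -0.08, -0.205, 0.06, 0, -10, 0, -0.12, -0.205, 0.09, 0, -15, 0, -0.16, -0.205, 0.12, 0, -20, 0, -0.2, -0.205, 0.15, 0, -25, 0],
)

```text
time: 51.75
ee_pos: [0.5326, 0.0284, 0.3315]
eef_rot: [0.707, -0.011, 0.011, -0.707]
ft_force: [0.2, 0.6, -1.8]
width: 0.0096
```

```bash
python3 - <<'E'
from h import *
st()
delta(rk(-.068,-.11,.33),4.85)
E
```

```text
t 51.75 pos [0.5326 0.0284 0.3315] rack [-0.0275 -0.2165] head -1.76 tilt 0.02 F [ 0.2  0.6 -1.8] w 0.0096 q [-0.73  0.08  0.64  1.5  -0.05  1.58 -0.12]
DELTA [-0.0525  0.0015  0.1011] [ 0.01 -6.61 -0.02] dist 0.114
```

arm_command(
  deltas=[-0.02, 0, 0.04, 0, -3, 0, -0.042, 0.01, 0.08, 0, -5.5, 0, -0.05, 0.04, 0.1, 0, -6.6, 0, -0.05, 0.08, 0.1, 0, -6.6, 0, -0.05, 0.11, 0.1, 0, -6.6, 0, -0.05, 0.125, 0.1, 0, -6.6, 0, -0.05, 0.125, 0.1, 0, -6.6, 0, -0.05, 0.125, 0.1, 0, -6.6, 0],
)

```text
time: 52.75
ee_pos: [0.4879, 0.1289, 0.2081]
eef_rot: [-0.706, -0.029, 0.028, 0.707]
ft_force: [-0.1, 0.7, -1.1]
width: 0.0096
```

```bash
python3 - <<'E'
from h import *
st();delta(rk(.001,-.11,.206),4.85)
s,p=snap('wrist','w28.png')
E
```

```text
t 52.75 pos [0.4879 0.1289 0.2081] rack [-0.0635 -0.1126] head 4.66 tilt 0.1 F [-0.1  0.7 -1.1] w 0.0096 q [-0.85  0.04  0.53  1.78 -0.02  1.32 -0.24]
DELTA [0.0645 0.0022 0.0028] [-0.03 -0.19  0.1 ] dist 0.065
```

View pics/w28.png

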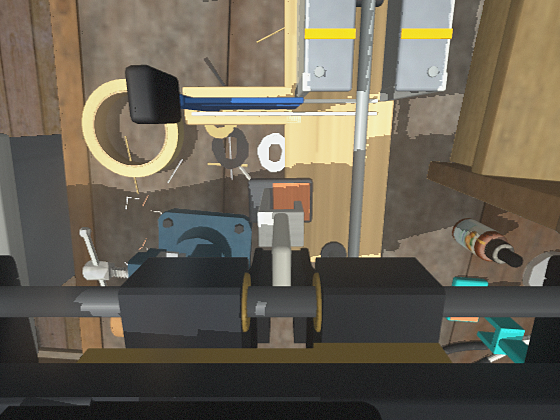

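arm_command(
  deltas=[0.015, 0, 0, 0, 0, 0, 0.035, 0, 0.002, 0, -0.2, 0, 0.055, 0.001, 0.002, 0, -0.2, 0, 0.064, 0.002, 0.002, 0, -0.2, 0, 0.0645, 0.01, 0.002, 0, -0.2, 0, 0.0645, 0.024, 0.002, 0, -0.2, 0, 0.0645, 0.037, 0.002, 0, -0.2, 0, 0.0645, 0.037, 0.002, 0, -0.2, 0],
)

```text
time: 53.8
ee_pos: [0.5503, 0.1359, 0.1686]
eef_rot: [0.707, 0.029, -0.031, -0.706]
ft_force: [-1.0, -0.6, -1.5]
width: 0.0095
```

```bash
python3 - <<'E'
from h import *
st();delta(rk(0.001,.041,.171),4.85)
s,p=snap('wrist','w29.png')
E
```

```text
t 53.8 pos [0.5503 0.1359 0.1686] rack [-0.0007 -0.1109] head 4.88 tilt 0.11 F [-1.  -0.6 -1.5] w 0.0095 q [-0.79  0.24  0.55  1.68 -0.13  1.26 -0.13]
DELTA [ 0.0018 -0.0025  0.1519] [ 0.03  0.03 -0.11] dist 0.152
```

View pics/w29.png

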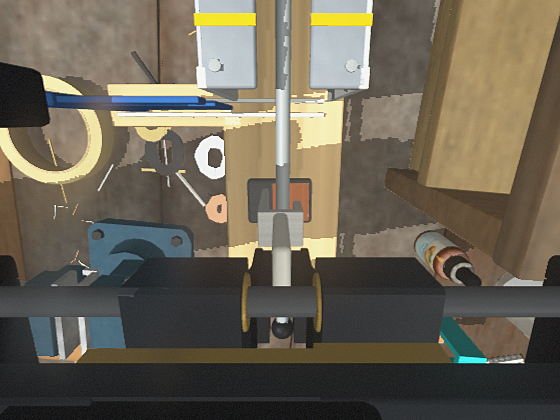

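arm_command(
  deltas=[0.001, -0.002, 0.015, 0, 0, 0, 0.0015, -0.002, 0.04, 0, 0, 0, 0.0015, -0.002, 0.065, 0, 0, 0, 0.0015, -0.002, 0.09, 0, 0, 0, 0.0015, -0.002, 0.115, 0, 0, 0, 0.0015, -0.002, 0.133, 0, 0, 0, 0.0015, -0.002, 0.145, 0, 0, 0, 0.0015, -0.001, 0.15, 0, 0, 0],
)

```text
time: 54.85
ee_pos: [0.5401, 0.2861, 0.1708]
eef_rot: [0.707, 0.03, -0.03, -0.706]
ft_force: [-0.3, -0.7, -1.7]
width: 0.0097
```

arm_command(
  deltas=[0, 0.001, 0.001, 0, 0, 0, 0, 0.002, 0.001, 0, 0, 0, 0, 0.002, 0.001, 0, 0, 0],
)

```text
time: 55.22
ee_pos: [0.5401, 0.286, 0.1688]
eef_rot: [0.707, 0.03, -0.03, -0.706]
ft_force: [-0.4, 0.5, -2.7]
width: 0.0094
```

```bash
python3 - <<'E'
from h import *
st()
E
```

```text
t 55.225 pos [0.5401 0.286  0.1688] rack [0.0018 0.0395] head 4.82 tilt 0.01 F [-0.4  0.5 -2.7] w 0.0094 q [-0.94  0.33  0.48  1.56 -0.16  1.28 -0.36]
```

arm_command(
  deltas=[-0.001, 0.0015, 0, 0, 0, 0, -0.001, 0.0025, 0, 0, 0, 0, -0.001, 0.0025, 0, 0, 0, 0],
)

```text
time: 55.6
ee_pos: [0.5394, 0.2865, 0.167]
eef_rot: [-0.706, -0.03, 0.03, 0.707]
ft_force: [0.0, -0.3, 3.9]
width: 0.0095
```

arm_command(
  deltas=[0, 0, 0, 0, 0, 0, 0, 0, 0, 0, 0, 0, 0, 0, 0, 0, 0, 0, 0, 0, 0, 0, 0, 0],
  hand=0.4,
)

```text
time: 56.1
ee_pos: [0.5389, 0.2865, 0.1662]
eef_rot: [0.707, 0.03, -0.03, -0.706]
ft_force: [0.2, -0.5, -0.1]
width: 0.0335
```

arm_command(
  deltas=[0, -0.015, 0, 0, 0, 0, 0, -0.04, 0, 0, 0, 0, 0, -0.08, -0.01, 0, 0, 0, 0, -0.12, -0.03, 0, 0, 0, 0, -0.12, -0.06, 0, 0, 0, 0, -0.12, -0.06, 0, 0, 0],
)

```text
time: 56.85
ee_pos: [0.5451, 0.224, 0.2883]
eef_rot: [-0.706, -0.029, 0.028, 0.707]
ft_force: [0.2, 0.8, -0.7]
width: 0.035
```

```bash
python3 - <<'E'
from h import *
st()
s,p=snap('wrist','w30.png')
s,p=snap('side','s30.png')
cv2.imwrite('pics/s30c.png',cv2.resize(p['image'][130:330,200:400,::-1],None,fx=3,fy=3,interpolation=cv2.INTER_CUBIC))
E
```

```text
t 56.85 pos [0.5451 0.224  0.2883] rack [ 0.0015 -0.0227] head 4.63 tilt 0.14 F [ 0.2  0.8 -0.7] w 0.035 q [-0.9   0.23  0.52  1.44 -0.11  1.5  -0.3 ]
```

View pics/w30.png

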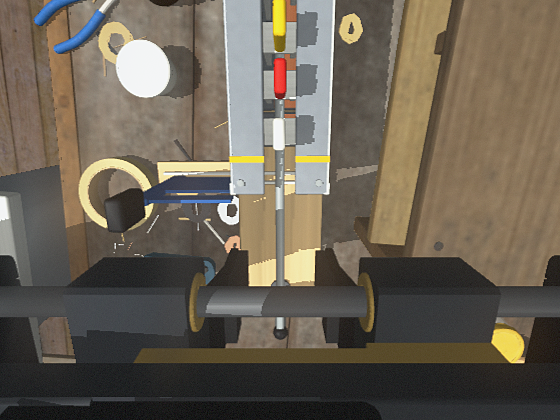

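View pics/s30c.png

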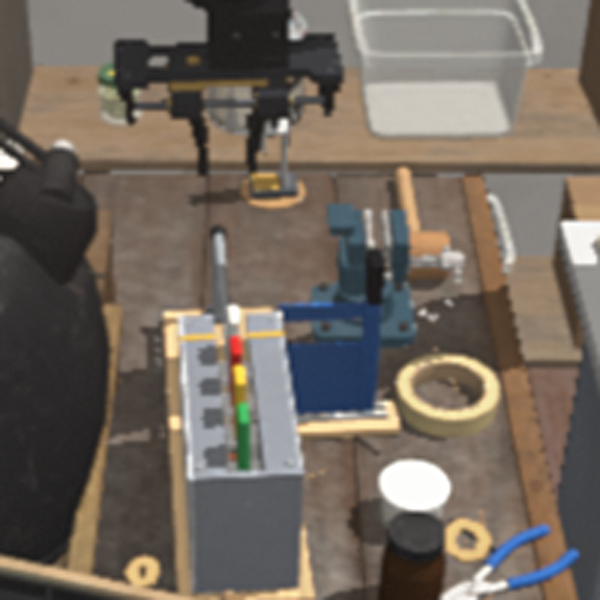

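```bash
python3 - <<'E'
from h import *
st();delta(rk(-.138,-.0265,.25),4.85)
E
```

```text
t 56.95 pos [0.544  0.2271 0.287 ] rack [ 0.0006 -0.0195] head 4.87 tilt 0.05 F [ 0.1  0.8 -0.7] w 0.0349 q [-0.9   0.23  0.52  1.44 -0.12  1.5  -0.3 ]
DELTA [-0.1386  0.0369 -0.007 ] [-0.05  0.02  0.02] dist 0.144
```

arm_command(
  deltas=[-0.02, 0, 0, 0, 0, 0, -0.05, 0, -0.003, 0, 0, 0, -0.085, 0, -0.005, 0, 0, 0, -0.115, 0.01, -0.007, 0, 0, 0, -0.133, 0.025, -0.007, 0, 0, 0, -0.138, 0.036, -0.007, 0, 0, 0, -0.138, 0.036, -0.007, 0, 0, 0],
  hand=0.5,
)

```text
time: 57.82
ee_pos: [0.407, 0.2083, 0.2499]
eef_rot: [0.707, 0.03, -0.031, -0.706]
ft_force: [-0.1, -0.2, -0.3]
width: 0.0434
```

```bash
python3 - <<'E'
from h import *
st();delta(rk(-.138,-.0265,.168),4.85);s,p=snap('wrist','w31.png')
E
```

```text
t 57.825 pos [0.407  0.2083 0.2499] rack [-0.1375 -0.0266] head 4.92 tilt 0.06 F [-0.1 -0.2 -0.3] w 0.0434 q [-1.03 -0.1   0.43  1.82  0.04  1.42 -0.52]
DELTA [-0.0004  0.0819  0.0002] [ 0.04  0.07 -0.05] dist 0.082
```

View pics/w31.png

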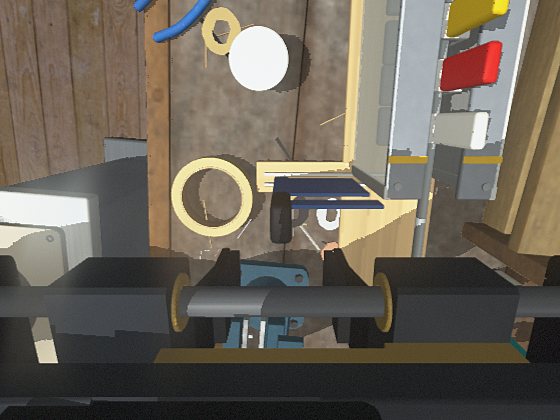

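Grip is centred between the fingers; go down, grip, and push.

arm_command(
  deltas=[0, 0.02, 0, 0, 0, 0, 0, 0.05, 0, 0, 0, 0, 0, 0.075, 0, 0, 0, 0, 0, 0.082, 0, 0, 0, 0, 0, 0.082, 0, 0, 0, 0],
)

```text
time: 58.5
ee_pos: [0.4077, 0.2081, 0.1688]
eef_rot: [0.707, 0.03, -0.03, -0.706]
ft_force: [-0.3, -0.3, 1.4]
width: 0.0433
```

arm_command(
  deltas=[0, 0, 0, 0, 0, 0, 0, 0, 0, 0, 0, 0, 0, 0, 0, 0, 0, 0, 0, 0, 0, 0, 0, 0, 0, 0, 0, 0, 0, 0],
  hand=0,
  grip_force=20,
)

```text
time: 59.12
ee_pos: [0.4072, 0.2082, 0.1686]
eef_rot: [-0.706, -0.03, 0.03, 0.707]
ft_force: [-0.6, 0.2, 2.9]
width: 0.016
```

```bash
python3 - <<'E'
from h import *
st()
E
```

```text
t 59.125 pos [0.4072 0.2082 0.1686] rack [-0.1373 -0.0268] head 4.88 tilt 0.02 F [-0.6  0.2  2.9] w 0.016 q [-1.02 -0.04  0.44  1.94  0.02  1.24 -0.5 ]
```

arm_command(
  deltas=[0.01, 0, 0, 0, 0, 0, 0.022, 0, 0, 0, 0, 0, 0.035, 0, 0, 0, 0, 0, 0.048, 0, 0, 0, 0, 0, 0.06, 0, 0, 0, 0, 0, 0.072, 0, 0, 0, 0, 0, 0.082, 0, 0, 0, 0, 0, 0.088, 0, 0, 0, 0, 0],
)

```text
time: 60.12
ee_pos: [0.4963, 0.2155, 0.1686]
eef_rot: [0.707, 0.03, -0.03, -0.706]
ft_force: [-3.1, -1.4, 7.7]
width: 0.0159
```

arm_command(
  deltas=[0.002, 0, 0, 0, 0, 0, 0.003, 0, 0, 0, 0, 0, 0.003, 0, 0, 0, 0, 0],
)

```text
time: 60.5
ee_pos: [0.4963, 0.2156, 0.1685]
eef_rot: [0.707, 0.029, -0.032, -0.706]
ft_force: [-16.3, -4.2, 16.0]
width: 0.0159
```

```bash
python3 - <<'E'
from h import *
st()
E
```

```text
t 60.5 pos [0.4963 0.2156 0.1685] rack [-0.0479 -0.0269] head 4.9 tilt 0.28 F [-16.3  -4.2  16. ] w 0.0159 q [-0.95  0.17  0.51  1.74 -0.09  1.25 -0.33]
```

Shut against its stop (−0.048). Relax, release, rise and check everything.

arm_command(
  deltas=[-0.002, 0, 0, 0, 0, 0, -0.002, 0, 0, 0, 0, 0, -0.002, 0, 0, 0, 0, 0, -0.002, 0, 0, 0, 0, 0, -0.002, 0, 0, 0, 0, 0],
  hand=0.5,
)

```text
time: 61.12
ee_pos: [0.4959, 0.2156, 0.1683]
eef_rot: [0.707, 0.03, -0.03, -0.706]
ft_force: [0.4, 0.5, 0.6]
width: 0.0427
```

arm_command(
  deltas=[0, -0.02, 0, 0, 0, 0, 0, -0.06, 0, 0, 0, 0, 0, -0.1, 0, 0, 0, 0, -0.02, -0.14, -0.01, 0, 0, 0, -0.05, -0.15, -0.02, 0, 0, 0, -0.07, -0.15, -0.03, 0, 0, 0, -0.07, -0.15, -0.03, 0, 0, 0, -0.07, -0.15, -0.03, 0, 0, 0],
)

```text
time: 62.12
ee_pos: [0.4289, 0.1801, 0.3183]
eef_rot: [-0.706, -0.03, 0.03, 0.707]
ft_force: [0.1, 0.5, 0.9]
width: 0.0434
```

```bash
python3 - <<'E'
from fitc import *
st()
s,p=snap('wrist','w32.png')
s,p=snap('side','s32.png')
cv2.imwrite('pics/s32c.png',cv2.resize(p['image'][130:330,200:400,::-1],None,fx=3,fy=3,interpolation=cv2.INTER_CUBIC))
s,p=snap('top','t32.png')
overlay(s,p,.497,-.217,np.radians(4.9),'t32o.png',(195,255,350,440),8,z0=.003)
E
```

```text
t 62.125 pos [0.4289 0.1801 0.3183] rack [-0.118  -0.0566] head 4.89 tilt 0.02 F [0.1 0.5 0.9] w 0.0434 q [-1.01 -0.1   0.47  1.67  0.04  1.55 -0.45]
```

View pics/w32.png

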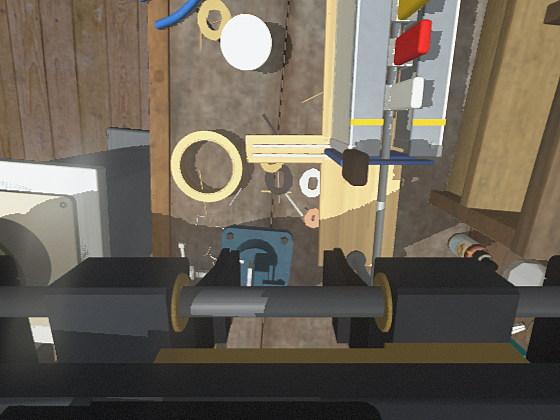

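View pics/s32c.png

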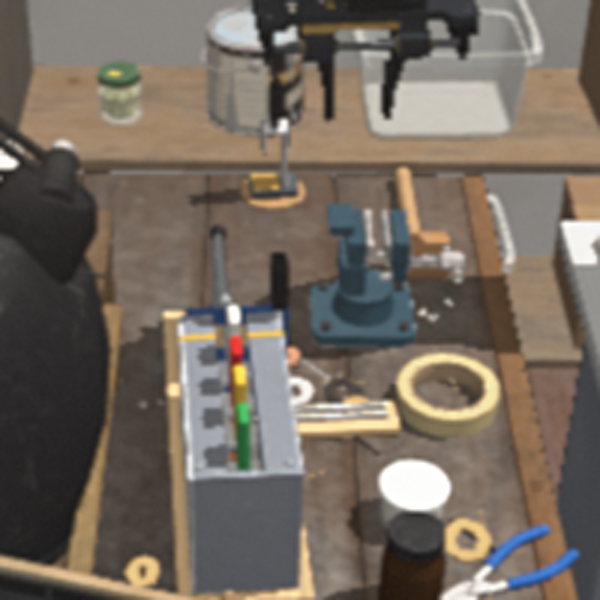

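View pics/t32o.png

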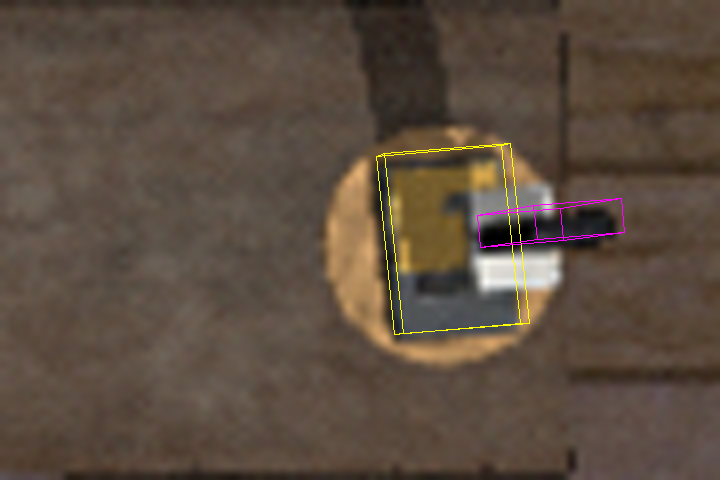

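```bash
python3 - <<'E'
from h import *
st(); print(r.close_job())
E
```

```text
t 62.275 pos [0.429 0.18  0.318] rack [-0.1179 -0.0567] head 4.87 tilt 0.05 F [-0.7  0.5 -0.2] w 0.0433 q [-1.01 -0.1   0.47  1.67  0.04  1.55 -0.45]
the job is handed in; nothing more can be done
None
```

The changeover is done and handed in at about 62 s of the 210 s allowed. No verdict is reported back.

**What I did:**
- Pulled the shutter to its open stop.
- Slid the black carrier out, unhooked it and stood it on the cork mat.
- Hooked the green, yellow, red and white carriers over the rail and slid them under the hood, to rack y of about 172, 128, 85 and 40 mm.
- Pushed the shutter shut and left it with the gripper clear.

**Last checks (side, top and wrist pictures):**
- All four coloured tabs stand in the slot past the yellow line; white, the closest, is about 25 mm past its middle.
- Black stands upright within a few millimetres of the mat's middle.
- The shutter was against its shut stop, with the grip at rack x of -48 mm.
- The jar, tub and turquoise look-alike were left alone.
- The gripper was clear of everything and the wrist force read near zero.

**Disagreements:** The top camera put the rack about 4 mm away from where the wrist camera did. I used a blend of the two, and the shutter's stops matched it to within a millimetre. The networks also gave some false hits: turquoise reported as red, and the jar, tub and mat confused with other things. I discarded those after checking the pictures.

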